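# Load a trimming blade into a sloping knife holder and click its clamp knob locked

### The job

Load the blue-backed blade into the sloping knife holder. First turn the black clamp knob counter-clockwise until it clicks over to the green mark (released); then take the blue-backed blade from the rack and slide it edge-first down the holder's sloping slot, keeping hold of it until it is fully home, and let go. Last turn the knob clockwise until it clicks back to the red mark (locked), and let go; do not disturb the orange-backed blade, the jar or the stack of moulds.

Things in the scene. Friction and masses are not known exactly. Their poses are not given: they have to be found in the camera images.
- clamp (a joint): angle of the black wing knob: 0 = locked (bar along the slot, at the red mark; so at the start), 1.2 rad = released (at the green mark); grows counter-clockwise seen from above the sloping face. A spring detent holds it at either end: summit at 0.6 rad, peak torque about 0.15 N m; stops at 0 and 1.2. Locked, a clamp jaw narrows the slot to 5.5 mm.
- knob_grip (a point): grip point on the knob's axis, 36 mm above the sloping face. z: out along the axis, 30 deg from vertical, leaning to the robot's side; y: along the knob's bar (turns with it). Bar 66 mm long (y), 18 mm thick (x), from 24 mm below to 16 mm above this point, on a 60 mm wide disc. The axis is 140 mm from the slot's middle, towards +y of slot_floor.
- slot_floor (a point): middle of the slot's floor. z: out of the slot, square to the sloping face, 30 deg from vertical, leaning to the robot's side; y: along the slot; x: up the slope. Slot 40 mm deep, 128 mm long (y), 7 mm wide (x) when released; mouth flared to 19 mm in its top 9 mm. Home: blade's edge on this floor, its z and y along these axes (either way round); its back then stands 10 mm clear of the face.
- holder: fixed knife holder: aluminium block 110 x 270 mm with a face sloping 30 deg down towards the robot's side, on a grey foot 190 x 280 mm. Origin: centre of the foot's underside; its front is -x. The face's middle is 107 mm above the table.
- blue_blade: knife 120 mm long, 76 mm tall, standing on its edge: steel blade 4 mm thick, 50 mm tall (lowest 10 mm only 106 mm long), under a blue plastic back 16 mm thick (x), 100 mm long (y), 50 to 76 mm above the edge: grip it there. Origin: middle of the lower edge; x across, y along, z up to the back. 180 g. Stands upright in one of the two slots of the rack.
- orange_blade: knife 120 mm long, 76 mm tall, standing on its edge: steel blade 4 mm thick, 50 mm tall (lowest 10 mm only 106 mm long), under an orange plastic back 16 mm thick (x), 100 mm long (y), 50 to 76 mm above the edge: grip it there. Origin: middle of the lower edge; x across, y along, z up to the back. 180 g. In the rack's other slot; leave it there.
- rack: light grey fixed storage rack, 150 x 150 x 55 mm; origin: centre of its underside. Two slots along y, 128 mm long, 6.5 mm wide, centred at x = -38 and +38 mm, with floors at z = 15 mm and open at the top (z = 55 mm).
- jar: amber jar, 64 mm wide, 110 mm tall, standing; origin: centre of its underside. Leave it alone.
- mould_stack: stack of four steel moulds stuck together as one piece, 42 x 68 x 50 mm; origin: centre of its underside. Leave it alone.
Mind the look-alikes: they are no part of the job. What is shaped like the blue_blade but turquoise or white is not meant.

How it is judged:
By the outcome, as a careful person would: the job done as asked, in the order asked, and still so for the second after the job is handed in, with the robot touching nothing.
It also fails if it takes over 72 s, if anything falls off the work surface, if the arm or the gripper's body presses on something with over 40 N, if the wrist force passes 120 N, or if a joint passes its speed limit or range.

### The arm

A 7-joint arm with a two-finger parallel gripper is mounted at the origin on the work surface. World frame = base frame: x ahead of the robot, y to its left, z up, the work surface at z = 0. Lengths are in mm, angles in rad, forces in N, time in s.
With the tool pointing down it reaches from about 425 to 825 mm from the base axis. Payload 3.6 kg.
Tool frame: the origin (TCP) lies midway between the tips of the shut fingers; the grasp point (between the pads) lies 19 mm behind it; z points along the fingers, y is the line along which they close (so a half turn about z gives the same grasp; the last joint's range is limited). The gripper opens to 93 mm and grips with 3 to 60 N. Pads are 15 mm wide; open, the fingers measure 128 mm over their backs; the gripper's body (75 mm by 188 mm) begins 65 mm behind the grasp point.
Start: joints at [1.105, 0.615, -0.013, 1.423, 0.008, 1.103, -0.04], TCP at [276.75, -588.108, 218.64] pointing down, gripper open.
Joint ranges: [-3.12, 3.12], [-0.3, 2.06], [-1.34, 1.32], [0.26, 2.42], [-1.36, 4.5], [0.01, 1.98], [-2.84, 2.84]. Speed limits (rad/s): [2.79, 2.79, 3.14, 3.14, 3.14, 3.14, 3.14].

### API

Orientations are given as a unit quaternion [x, y, z, w].
In Python, from rig import monitor, eyes, workorder gives the robot as it stands.
- The arm moves only by the tool drive_tool, never from a script. Its arguments are lists of equal length, an entry for each row: "fingers": the opening, from 0 (shut) to 1 (fully open); "slide": the shift along the tool's x, y, z in mm, a list of three; "turn": the turn about the tool's z in rad. In form: {"fingers": [fingers, ...], "slide": [[x, y, z], ...], "turn": [turn, ...]}. A call has exactly 10 rows; each row shifts and turns the commanded pose from where the row before left it, along the tool's axes as they then stand; what a row does not reach is not made up. A row lasts 1/12 s, in which the tool goes at most 41.7 mm and 7.16 degrees, less where a joint would pass 70% of its speed; a pose out of reach is approached as far as the arm can. A call with a gripper value outside its range is refused whole. The fingers move at their own pace and stop on an object; "grip_force" is the grip in N (left out, the last holds). Time passes only in rows, so rows that do not move let the fingers close, or fill a call up. It gives the time, the measured TCP pose, the force, the opening and the grip force at its end, in the units of the state.
- monitor.observe(): the state, without advancing time (a new reading comes with each control period).
- eyes.snapshot(name): name is "side" or "top" or "wrist"; returns a dict with "image" (384x512x3 uint8, blue, green, red), "mtx" (3x3 intrinsics, pixels), "R" (3x3) and "t" (3): a world point X has camera coordinates R X + t; the wrist camera has in their place "T_tool_cam" (4x4, takes a point from camera to tool coordinates, whose origin is the TCP and whose axes are the flange's). Camera axes: x right, y down, z forward; pixel columns grow to the right and rows downward; lengths in mm; the calibration is good to about 2 mm. The wrist camera is an equidistant fisheye: a pixel r from the principal point sees the ray r / f radians off the axis. A picture is of the moment at which its call begins: read the wrist's pose just before it. There is no depth.
- workorder.job_done(): hands the job in; it is judged then, once.
The state is a dict: "time_s": time; "joints": joint angles; "qd": joint speeds; "effort": joint torques, N m; "eef_pos": TCP position; "orientation": TCP orientation; "force": force on the tool from outside, world axes, zero at the start; "ft_torque": the same for the moment, N m; "opening": finger opening in mm; "gripper_force": force on a finger pad.
Only numpy, scipy, OpenCV 4.12 (cv2) and the standard library are available. Lean on these libraries where they do the work, as an engineer would, in place of code of your own. Each camera call takes 0.05 s, during which the arm holds its last target. There are 200 camera calls.

## Working session

There is one attempt and no reset: what is moved stays moved. The work goes in short steps, Python scripts to look and compute and a tool call to move; the robot and the scene stay as the last step left them, time stands still between calls to the robot, and variables do not carry over. Pictures are saved under pics/ and viewed, at most 10 in all, crops included, and the job is handed in when it is done.

Besides the shell and the picture viewer there is one more tool, called after "Call:" as name([rows], argument=value, ...), one row to a line, values as JSON. drive_tool: Moves the arm, as the interface text tells. Its arguments: {"type":"object","properties":{"fingers":{"type":"array","items":{"type":"number"}},"slide":{"type":"array","items":{"type":"array","items":{"type":"number"}}},"turn":{"type":"array","items":{"type":"number"}},"grip_force":{"type":"number"}},"required":["fingers","slide","turn"]}

```bash
mkdir -p pics; ls
python3 - <<'E'
from rig import monitor, eyes
import cv2,numpy as np
s=monitor.observe();print({k:np.round(v,3).tolist() for k,v in s.items()})
import pickle
d={}
for n in ["side","top","wrist"]:
    p=eyes.snapshot(n); d[n]=p
    cv2.imwrite(f"pics/{n}0.png",p["image"])
    print(n,{k:np.round(v,3).tolist() for k,v in p.items() if k!="image"})
pickle.dump((s,d),open("s0.pkl","wb"))
im=np.vstack([d["side"]["image"],d["top"]["image"]])
E
```

```text
pics
{'time_s': 0.0, 'joints': [1.105, 0.616, -0.013, 1.425, 0.008, 1.103, -0.04], 'qd': [0.0, -0.0, 0.001, -0.0, 0.003, -0.0, 0.0], 'effort': [-0.001, -45.894, 0.209, -16.575, -0.061, 0.02, 0.0], 'eef_pos': [276.414, -587.421, 217.485], 'orientation': [0.976, 0.218, -0.0, -0.001], 'force': [-0.066, -1.485, 0.83], 'ft_torque': [-0.009, -0.065, 0.003], 'gripper_force': 0.0, 'opening': 93.089}
side {'mtx': [[376.797, 0.0, 257.215], [0.0, 376.797, 193.271], [0.0, 0.0, 1.0]], 'R': [[-0.963, -0.269, -0.004], [-0.17, 0.619, -0.767], [0.209, -0.738, -0.642]], 't': [525.075, 82.767, 1015.636]}
top {'mtx': [[459.2, 0.0, 253.276], [0.0, 459.2, 191.6], [0.0, 0.0, 1.0]], 'R': [[-0.016, -1.0, -0.004], [-0.982, 0.017, -0.19], [0.19, 0.001, -0.982]], 't': [116.277, 544.344, 1088.198]}
wrist {'mtx': [[297.319, 0.0, 261.706], [0.0, 297.319, 185.187], [0.0, 0.0, 1.0]], 'T_tool_cam': [[0.0, -0.959, -0.282, 77.901], [1.0, -0.0, 0.002, -0.061], [-0.001, -0.282, 0.959, -166.606], [0.0, 0.0, 0.0, 1.0]]}
```

View pics/top0.png

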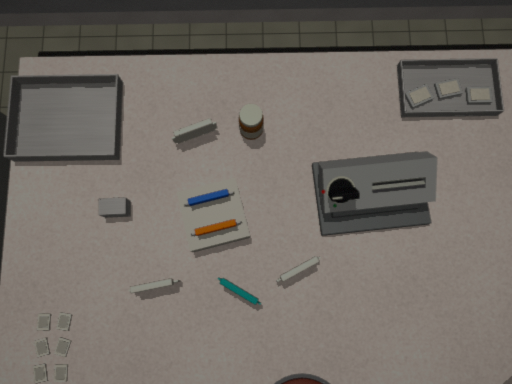

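View pics/side0.png

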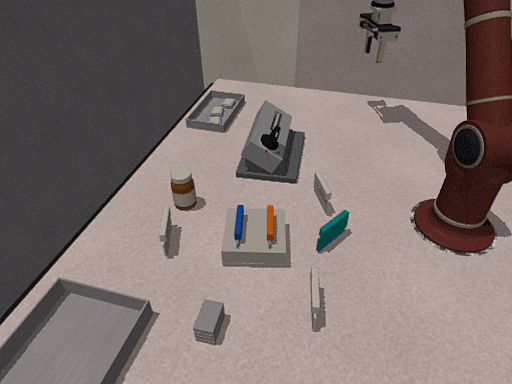

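```bash
cat > crop.py <<'E'
import cv2,numpy as np
def crop(im,x0,y0,w,h,k):
    c=cv2.resize(im[y0:y0+h,x0:x0+w],None,fx=k,fy=k,interpolation=cv2.INTER_CUBIC)
    for x in range((x0//10+1)*10,x0+w,10):
        cv2.line(c,(int((x-x0+.5)*k),0),(int((x-x0+.5)*k),6),(0,0,255),1)
        if x%20==0: cv2.putText(c,str(x),(int((x-x0+.5)*k)-10,16),0,.35,(0,0,255),1)
    for y in range((y0//10+1)*10,y0+h,10):
        cv2.line(c,(0,int((y-y0+.5)*k)),(6,int((y-y0+.5)*k)),(0,0,255),1)
        if y%20==0: cv2.putText(c,str(y),(8,int((y-y0+.5)*k)+4),0,.35,(0,0,255),1)
    return c
E
python3 - <<'E'
import pickle,cv2,numpy as np
from crop import crop
s,d=pickle.load(open("s0.pkl","rb"))
t=d["top"]["image"];e=d["side"]["image"]
a=np.hstack([crop(t,308,145,133,100,3),crop(t,170,175,100,75,4)])
b=np.hstack([crop(e,215,95,100,100,4)[:300*2],crop(e,210,195,100,100,4)])
cv2.imwrite("pics/a.png",a[:, :800]);cv2.imwrite("pics/b.png",b)
E
```

```text
(no output)
```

View pics/a.png

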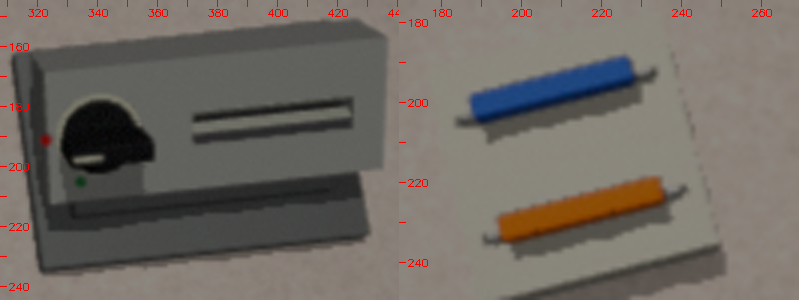

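View pics/b.png

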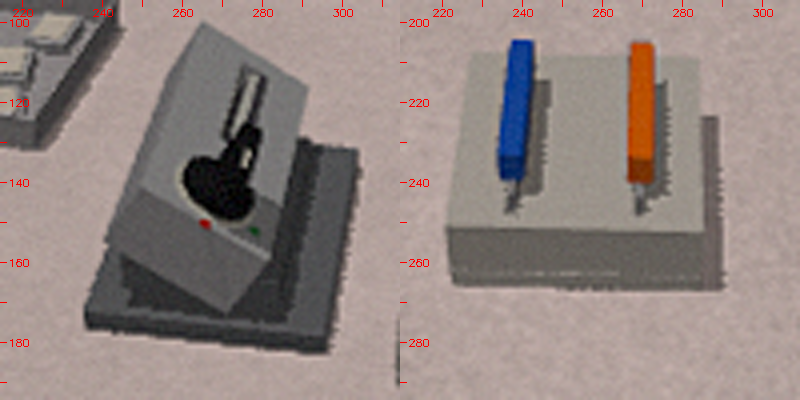

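The top view shows the holder at about (375,190), with the knob at (340,190) on its +y end. The rack is at (215,218), with the blue blade on the far slot at (208,197). The side view shows the face tilting toward the robot. Turning only works about the tool's z, so before planning the 30° approach I'm testing how the arm behaves at its reach limit.

Call:
drive_tool([
  [0,25,0],
  [0,25,0],
  [0,25,0],
  [0,25,0],
  [0,25,0],
  [0,25,0],
  [0,10,0],
  [0,10,0],
  [0,10,0],
  [0,10,0],
], fingers=[1,1,1,1,1,1,1,1,1,1], turn=[0,0,0,0,0,0,0,0,0,0])

```text
time_s: 0.98
eef_pos: [357.7, -760.2, 217.7]
orientation: [0.976, 0.218, -0.0, -0.001]
force: [0.1, 0.6, -0.4]
opening: 92.9
gripper_force: 0.0
```

Run:
```python
from rig import monitor
import numpy as np
s=monitor.observe();print({k:np.round(v,3).tolist() for k,v in s.items()})
```

```text
{'time_s': 0.983, 'joints': [1.104, 1.018, 0.002, 0.575, -0.002, 1.55, -0.025], 'qd': [0.002, 0.379, 0.013, -0.858, -0.011, 0.475, 0.007], 'effort': [-0.019, -63.003, 0.492, -17.225, -0.061, -0.249, -0.003], 'eef_pos': [357.744, -760.185, 217.662], 'orientation': [0.976, 0.218, -0.0, -0.001], 'force': [0.112, 0.619, -0.446], 'ft_torque': [-0.014, -0.04, -0.023], 'gripper_force': 0.0, 'opening': 92.94}
```

Call:
drive_tool([
  [0,6,0],
  [0,6,0],
  [0,6,0],
  [0,6,0],
  [0,6,0],
  [0,6,0],
  [0,6,0],
  [0,6,0],
  [0,6,0],
  [0,6,0],
], fingers=[1,1,1,1,1,1,1,1,1,1], turn=[0,0,0,0,0,0,0,0,0,0])

```text
time_s: 1.82
eef_pos: [374.1, -795.1, 210.9]
orientation: [0.976, 0.218, 0.002, 0.008]
force: [-0.6, -0.1, 0.6]
opening: 92.7
gripper_force: 0.0
```

Run:
```python
from rig import monitor
import numpy as np
s=monitor.observe();print({k:np.round(v,3).tolist() for k,v in s.items()})
```

```text
{'time_s': 1.817, 'joints': [1.067, 1.171, 0.367, 0.264, -0.341, 1.707, 0.03], 'qd': [-0.084, 0.05, 0.82, 0.002, -0.764, -0.03, 0.121], 'effort': [0.256, -65.243, 1.025, -17.429, 0.427, -0.014, -0.08], 'eef_pos': [374.14, -795.137, 210.925], 'orientation': [0.976, 0.218, 0.002, 0.008], 'force': [-0.559, -0.1, 0.607], 'ft_torque': [0.101, -0.011, -0.019], 'gripper_force': 0.0, 'opening': 92.683}
```

Call:
drive_tool([
  [0,-10,0],
  [0,-10,0],
  [0,-15,0],
  [0,-15,-10],
  [0,-15,-25],
  [0,-15,-30],
  [0,0,-30],
  [0,0,-30],
  [0,0,-30],
  [0,0,-30],
], fingers=[1,1,1,1,1,1,1,1,1,1], turn=[0,0,0,0,0,0,0,0,0,0])

```text
time_s: 2.65
eef_pos: [338.9, -718.7, 397.8]
orientation: [0.976, 0.218, 0.002, 0.009]
force: [1.1, -1.5, 1.1]
opening: 93.2
gripper_force: 0.0
```

```bash
cat > st.py <<'E'
from rig import monitor
import numpy as np
from scipy.spatial.transform import Rotation as R
def st():
    s=monitor.observe();m=R.from_quat(s["orientation"]).as_matrix()
    print(round(s["time_s"],2),"p",np.round(s["eef_pos"],1),"F",np.round(s["force"],1),"op",round(s["opening"],1),"gf",s["gripper_force"])
    print("q",np.round(s["joints"],3),"sum",round(s["joints"][1]+s["joints"][3]+s["joints"][5],3));print("X",np.round(m[:,0],4),"Y",np.round(m[:,1],4),"Z",np.round(m[:,2],4))
    return s
if __name__=="__main__": st()
E
python3 st.py
```

```text
2.65 p [ 338.9 -718.7  397.8] F [ 1.1 -1.5  1.1] op 93.2 gf 0.0
q [ 1.053  0.934  0.379  0.295 -0.324  1.912  0.037] sum 3.141
X [9.047e-01 4.262e-01 3.000e-04] Y [ 0.4261 -0.9045  0.018 ] Z [ 0.0079 -0.0162 -0.9998]
```

The 1° tilt picked up at the reach limit stays afterward, so I can tilt the tool by pushing against a limit. Next I locate the holder, rack and obstacles.

```bash
cat > loc.py <<'E'
import pickle,numpy as np
from scipy.optimize import least_squares
s,d=pickle.load(open("s0.pkl","rb"))
def proj(n,X):
    c=d[n];p=np.atleast_2d(X)@np.array(c["R"]).T+np.array(c["t"]).ravel();p=p@np.array(c["mtx"]).T;return p[:,:2]/p[:,2:]
def onz(n,uv,z):
    c=d[n];R=np.array(c["R"]);t=np.array(c["t"]).ravel();r=R.T@np.linalg.solve(c["mtx"],[*uv,1]);o=-R.T@t
    return o+r*(z-o[2])/r[2]
E
python3 - <<'E'
from loc import *
A=lambda x,y:(308+x/3-.33,145+y/3-.33)
B=lambda x,y:(170+(x-399)/4-.4,175+y/4-.4)
C=lambda x,y:(215+x/4-.4,95+y/4-.4)
D=lambda x,y:(210+(x-400)/4-.4,195+y/4-.4)
# face frame: origin face centre; x up slope y along slot z out
a,b=55,135
pts=[(a,b),(a,-b),(-a,-b),(-a,b)]
top=[A(43,72),A(387,38),A(383,168),A(50,205)]
sid=[C(142,185),C(205,22),C(308,90),C(270,258)]
tf=np.radians(30)
def frame(yaw,tilt):
    xs=np.array([np.cos(tilt)*np.cos(yaw),np.cos(tilt)*np.sin(yaw),np.sin(tilt)])
    ys=np.array([-np.sin(yaw),np.cos(yaw),0]);return xs,ys,np.cross(xs,ys)
def P(p,pts):
    xs,ys,zs=frame(p[3],p[4]);return np.array([p[:3]+q[0]*xs+q[1]*ys for q in pts])
def f(p):
    X=P(p,pts);return np.r_[(proj("top",X)-top).ravel(),(proj("side",X)-sid).ravel()]
r=least_squares(f,[650,-250,107,.1,tf]);print("face",np.round(r.x,3),np.round(r.fun,1))
p=r.x;xs,ys,zs=frame(p[3],p[4])
# slot mouth corners top view, onto face plane
def onface(n,uv):
    c=d[n];R=np.array(c["R"]);t=np.array(c["t"]).ravel();v=R.T@np.linalg.solve(c["mtx"],[*uv,1]);o=-R.T@t
    X=o+v*((p[:3]-o)@zs)/(v@zs);return np.round([(X-p[:3])@xs,(X-p[:3])@ys],1)
for uv in [A(192,117),A(352,98),A(352,128),A(192,143)]: print("slot",onface("top",uv))
for uv in [C(245,65),C(268,70),C(225,130),C(245,140)]: print("slotside",onface("side",uv))
print("knobdisc",onface("top",A(102,132)),onface("top",A(46,140)),onface("top",A(80,182)))
# rack top corners z=55 and back tops z=91
for n,uv in [("top",B(720,245)),("top",B(500,298)),("side",D(447,228)),("side",D(703,232)),("side",D(697,57)),("side",D(470,52))]: print("rack",n,np.round(onz(n,uv,55)))
def tri(u,v):
    return least_squares(lambda X:np.r_[(proj("top",X)-u).ravel(),(proj("side",X)-v).ravel()],[600,100,80])
for nm,u,v in [("blue+y",B(476,108),D(511,168)),("blue-y",B(628,69),D(521,48)),("or+y",B(503,229),D(641,170)),("or-y",B(658,190),D(642,49))]:
    q=tri(u,v);print(nm,np.round(q.x,1),np.round(q.fun,1))
for nm,uv,z in [("jar",(251,110),110),("mould",(113,205),50),("whiteblade",(300,268),76),("white2",(195,128),76)]: print(nm,np.round(onz("top",uv,z)))
E
```

```text
face [ 5.46141e+02 -1.92797e+02  1.05138e+02  9.00000e-02  5.22000e-01] [ 0.2  0.4  0.2 -0.3 -0.1  0.3 -0.  -0.2 -0.1  0.3 -0.5 -0.4  0.5 -0.8
 -0.1  0.9]
slot [ 6.2 19.3]
slot [   7.9 -108.3]
slot [ -17.2 -109. ]
slot [-15.6  19.5]
slotside [   7.3 -106.1]
slotside [ -13.7 -120.4]
slotside [7.4 4.7]
slotside [-11.    1.8]
knobdisc [ 1.7 91. ] [ -0.  135.6] [-38.5 110. ]
rack top [436. 117.  55.]
rack top [406. 251.  55.]
rack side [547. 302.  55.]
rack side [403. 266.  55.]
rack side [439. 121.  55.]
rack side [584. 155.  55.]
blue+y [519.7 264.1  73.8] [ 0.   0.1 -0.1 -0. ]
blue-y [541.6 171.3  82.2] [-0.1 -0.3  0.3  0.1]
or+y [445.6 246.9  75.4] [ 0.   0.1 -0.1 -0. ]
or-y [467.5 153.7  83.8] [-0.  -0.3  0.3  0.1]
jar [738. 110. 110.]
mould [519. 456.  50.]
whiteblade [357.   0.  76.]
white2 [706. 250.  76.]
```

```bash
cat > plan.py <<'E'
import sys,json,numpy as np
from scipy.spatial.transform import Rotation as R
from rig import monitor
def plan(target,turn=0,n=10,start=None):
    """n even rows to a world TCP target and total turn about tool z; prints slide in rows' own axes"""
    s=monitor.observe();p=np.array(s["eef_pos"]) if start is None else np.array(start);r=R.from_quat(s["orientation"])
    d=(np.array(target)-p)/n;out=[]
    for i in range(n):
        out.append(np.round(r.inv().apply(d),1).tolist());r=r*R.from_rotvec([0,0,turn/n])
    print("row mm",round(np.linalg.norm(d),1),json.dumps(out)," turn/row",round(turn/n,4),"endY",np.round(r.as_matrix()[:,1],3))
c=np.array([546.1,-192.8,106.]);yaw=.09;t=np.pi/6
xs=np.array([np.cos(t)*np.cos(yaw),np.cos(t)*np.sin(yaw),np.sin(t)]);ys=np.array([-np.sin(yaw),np.cos(yaw),0]);zs=np.cross(xs,ys)
def face(x,y,z): return c+x*xs+y*ys+z*zs
E
python3 - <<'E'
from plan import *
plan([520,-160,330],-1.222,20)
E
```

```text
row mm 29.6 [[20.1, -21.5, 3.0], [21.4, -20.2, 3.0], [22.6, -18.9, 3.0], [23.7, -17.4, 3.0], [24.7, -16.0, 3.0], [25.6, -14.4, 3.0], [26.5, -12.8, 3.0], [27.2, -11.2, 3.0], [27.8, -9.5, 3.0], [28.4, -7.8, 3.0], [28.8, -6.1, 3.0], [29.1, -4.3, 3.0], [29.3, -2.5, 3.0], [29.4, -0.7, 3.0], [29.4, 1.1, 3.0], [29.3, 2.9, 3.0], [29.0, 4.7, 3.0], [28.7, 6.4, 3.0], [28.3, 8.2, 3.0], [27.7, 9.9, 3.0]]  turn/row -0.0611 endY [0.996 0.091 0.006]
```

Call:
drive_tool([
  [20,-21.5,3],
  [21.4,-20.2,3],
  [22.6,-18.9,3],
  [23.7,-17.4,3],
  [24.7,-16,3],
  [25.6,-14.4,3],
  [26.5,-12.8,3],
  [27.2,-11.2,3],
  [27.8,-9.5,3],
  [28.4,-7.8,3],
], fingers=[1,1,1,1,1,1,1,1,1,1], turn=[-0.0611,-0.0611,-0.0611,-0.0611,-0.0611,-0.0611,-0.0611,-0.0611,-0.0611,-0.0611])

```text
time_s: 3.48
eef_pos: [431.6, -445.5, 362.3]
orientation: [0.867, 0.498, -0.001, 0.009]
force: [1.1, 0.1, -0.4]
opening: 93.2
gripper_force: 0.0
```

Call:
drive_tool([
  [28.8,-6.1,3],
  [29.1,-4.3,3],
  [29.3,-2.5,3],
  [29.4,-0.7,3],
  [29.4,1.1,3],
  [29.3,2.9,3],
  [29,4.7,3],
  [28.7,6.4,3],
  [28.3,8.2,3],
  [27.7,9.9,3],
], fingers=[0,0,0,0,0,0,0,0,0,0], turn=[-0.0611,-0.0611,-0.0611,-0.0611,-0.0611,-0.0611,-0.0611,-0.0611,-0.0611,-0.0611])

```text
time_s: 4.32
eef_pos: [525.4, -167.4, 328.6]
orientation: [0.677, 0.736, -0.003, 0.008]
force: [-0.2, -0.0, 0.3]
opening: 30.7
gripper_force: 0.0
```

Run:
```python
from st import st
from rig import eyes
import pickle,cv2
s=st();w=eyes.snapshot("wrist");pickle.dump((s,w),open("w1.pkl","wb"))
cv2.imwrite("pics/w1.png",cv2.resize(w["image"],(800,600),interpolation=cv2.INTER_CUBIC))
```

```text
4.32 p [ 525.4 -167.4  328.6] F [-0.2 -0.   0.3] op 30.7 gf 0.0
q [ 0.201  0.364  0.088  1.544 -0.019  1.223  0.372] sum 3.131
X [-0.0821  0.9965 -0.0166] Y [0.9966 0.0822 0.006 ] Z [ 0.0073 -0.016  -0.9998]
```

View pics/w1.png

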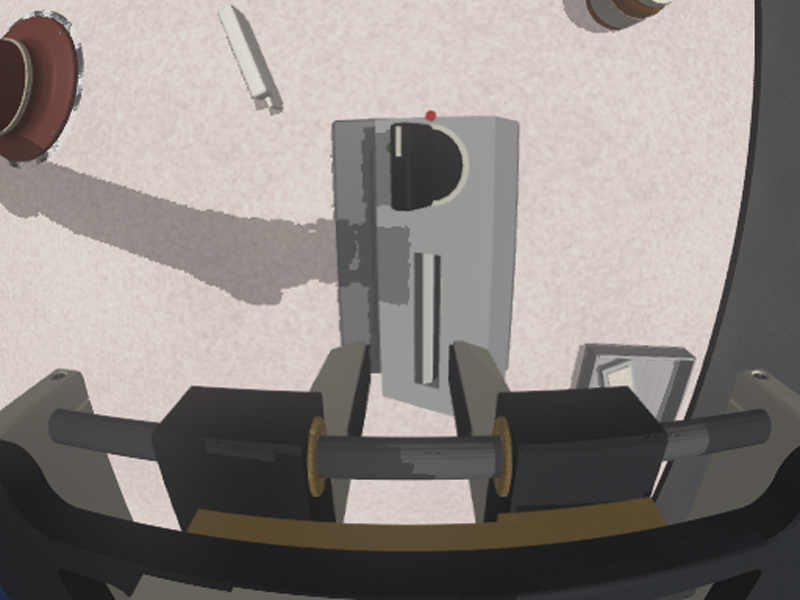

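The wrist view shows the slot mouth at (413..440, 253..383) in the enlarged image and the knob bar's left edge at x≈390, y 125..210. I'll refine the slot position from this.

```bash
cat > wr.py <<'E'
import numpy as np,pickle
from scipy.spatial.transform import Rotation as R
from plan import c,xs,ys,zs
def ray(s,w,uv):
    T=np.array(w["T_tool_cam"]);m=np.array(w["mtx"]);d=(np.array(uv)-m[:2,2])/m[0,0];r=np.hypot(*d)
    v=np.array([*(d/r*np.sin(r)),np.cos(r)]);Rt=R.from_quat(s["orientation"]).as_matrix()
    return np.array(s["eef_pos"])+Rt@T[:3,3],Rt@T[:3,:3]@v
def onplane(s,w,uv,h=0):
    o,v=ray(s,w,uv);X=o+v*(((c-o)@zs+h)/(v@zs));return np.round([(X-c)@xs,(X-c)@ys,h],1)
def onz(s,w,uv,z):
    o,v=ray(s,w,uv);return np.round(o+v*(z-o[2])/v[2],1)
E
python3 - <<'E'
from wr import *
s,w=pickle.load(open("w1.pkl","rb"));k=1/1.5625
S=lambda x,y:((x+.5)*k-.5,(y+.5)*k-.5)
for n,q,h in [("slot",(413,253),0),("slot",(440,254),0),("slot",(439,383),0),("slot",(414,382),0),("bar",(390,125),52),("bar",(392,210),52),("bar",(402,125),52),("discR",(468,165),6),("red",(431,116),0),("faceTL",(376,120),0),("faceTR",(497,116),0),("faceBL",(383,395),0)]: print(n,onplane(s,w,S(*q),h))
E
```

```text
slot [-16.3  17.5   0. ]
slot [ 9.9 19.5  0. ]
slot [  10.9 -103.6    0. ]
slot [ -15.9 -109.5    0. ]
bar [ -5.8 125.8  52. ]
bar [-5.  62.3 52. ]
bar [  4.4 125.5  52. ]
discR [36.7 95.4  6. ]
red [  1.4 135.3   0. ]
faceTL [-52.6 134.1   0. ]
faceTR [ 58.2 134.4   0. ]
faceBL [ -52.4 -134.7    0. ]
```

Run:
```python
from plan import *
T=face(39,116.5,25);print(np.round(T,1),"push dir",-np.round(xs,3))
A=T+[0,0,50]
plan(A,0,10,start=[520,-160,330])
r=R.from_quat(monitor.observe()["orientation"])
print("down50",np.round(r.inv().apply([0,0,-50]),1),"push 4mm",np.round(r.inv().apply(-4*xs),2))
```

```text
[556.8 -74.9 147.2] push dir [-0.863 -0.078 -0.5  ]
row mm 16.2 [[8.2, 4.4, 13.2], [8.2, 4.4, 13.2], [8.2, 4.4, 13.2], [8.2, 4.4, 13.2], [8.2, 4.4, 13.2], [8.2, 4.4, 13.2], [8.2, 4.4, 13.2], [8.2, 4.4, 13.2], [8.2, 4.4, 13.2], [8.2, 4.4, 13.2]]  turn/row 0.0 endY [0.995 0.096 0.007]
down50 [ 0.5 -0.3 50. ] push 4mm [ 0.04 -3.48  1.98]
```

Call:
drive_tool([
  [16.4,8.8,26.4],
  [16.4,8.8,26.4],
  [16.4,8.8,26.4],
  [16.4,8.8,26.4],
  [16.4,8.8,26.4],
  [0,0,17],
  [0,0,17],
  [0,0,16],
  [0,0,0],
  [0,0,0],
], fingers=[0,0,0,0,0,0,0,0,0,0], turn=[0,0,0,0,0,0,0,0,0,0])

```text
time_s: 5.2
eef_pos: [563.6, -86.8, 145.3]
orientation: [0.679, 0.734, -0.004, 0.008]
force: [0.8, -0.7, 0.7]
opening: 0.2
gripper_force: 0.0
```

Call:
drive_tool([
  [0,-3.5,2],
  [0,-3.5,2],
  [0,-3.5,2],
  [0,-2.6,1.5],
  [0,-2.6,1.5],
  [0,-2.6,1.5],
  [0,-2.6,1.5],
  [0,0,0],
  [0,0,0],
  [0,0,0],
], fingers=[0,0,0,0,0,0,0,0,0,0], turn=[0,0,0,0,0,0,0,0,0,0])

```text
time_s: 6.03
eef_pos: [543.6, -88.6, 133.8]
orientation: [0.679, 0.735, -0.003, 0.008]
force: [-0.5, -0.3, 0.1]
opening: 0.9
gripper_force: 0.0
```

```bash
python3 st.py
```

```text
6.03 p [543.6 -88.6 133.8] F [-0.5 -0.3  0.1] op 0.9 gf 0.0
q [ 0.076  0.558  0.056  1.827 -0.021  0.748  0.218] sum 3.132
X [-0.0791  0.9967 -0.0169] Y [0.9968 0.0792 0.0067] Z [ 0.008  -0.0163 -0.9998]
```

Call:
drive_tool([
  [0,6,-8],
  [0,4,-3],
  [5,0,0],
  [5,0,0],
  [4,0,0],
  [0,0,0],
  [0,-2.6,1.5],
  [0,-2.6,1.5],
  [0,-2.6,1.5],
  [0,0,0],
], fingers=[0,0,0,0,0,0,0,0,0,0], turn=[0,0,0,0,0,0,0,0,0,0])

```text
time_s: 6.87
eef_pos: [543.3, -74.8, 139.6]
orientation: [0.679, 0.734, -0.004, 0.008]
force: [0.4, 0.2, 0.1]
opening: 0.6
gripper_force: 0.0
```

Call:
drive_tool([
  [0,-1.7,1],
  [0,-1.7,1],
  [0,-1.7,1],
  [0,-1.7,1],
  [0,-1.7,1],
  [0,-1.7,1],
  [0,-1.7,1],
  [0,0,0],
  [0,0,0],
  [0,0,0],
], fingers=[0,0,0,0,0,0,0,0,0,0], turn=[0,0,0,0,0,0,0,0,0,0])

```text
time_s: 7.7
eef_pos: [537.0, -74.1, 135.4]
orientation: [0.678, 0.735, 0.0, 0.012]
force: [3.3, 3.1, 7.4]
opening: 0.7
gripper_force: 3.6
```

Run:
```python
from st import st
from plan import *
s=st();p=np.array(s["eef_pos"])-c;print("face",p@xs,p@ys,p@zs)
```

```text
7.7 p [537.  -74.1 135.4] F [3.3 3.1 7.4] op 0.7 gf 3.566658077761531
q [ 0.052  0.541  0.055  1.857 -0.022  0.725  0.196] sum 3.123
X [-0.0805  0.9966 -0.0166] Y [0.9966 0.0808 0.0166] Z [ 0.0179 -0.0153 -0.9997]
face 16.107942199846182 119.03334040792568 24.662397954432926
```

Call:
drive_tool([
  [0,-1.7,0.8],
  [0,-1.7,0.8],
  [0,-1.7,0.8],
  [0,-1.7,0.8],
  [0,-1.7,0.8],
  [0,-1.7,0.8],
  [0,0,0],
  [0,0,0],
  [0,0,0],
  [0,0,0],
], fingers=[0,0,0,0,0,0,0,0,0,0], turn=[0,0,0,0,0,0,0,0,0,0])

```text
time_s: 8.53
eef_pos: [521.8, -76.5, 127.7]
orientation: [0.679, 0.734, -0.004, 0.008]
force: [-0.4, -0.1, 0.1]
opening: 0.4
gripper_force: 0.2
```

Run:
```python
from st import st
from plan import *
from crop import crop
from rig import eyes
import cv2
s=st();p=np.array(s["eef_pos"])-c;print("face",p@xs,p@ys,p@zs)
a=crop(eyes.snapshot("top")["image"],308,145,133,100,3);b=crop(eyes.snapshot("side")["image"],215,85,100,75,4)
cv2.imwrite("pics/k1.png",np.hstack([a,b])[:,:800])
```

```text
8.53 p [521.8 -76.5 127.7] F [-0.4 -0.1  0.1] op 0.4 gf 0.18256666473462246
q [ 0.057  0.538  0.056  1.895 -0.02   0.702  0.199] sum 3.135
X [-0.0786  0.9968 -0.0168] Y [0.9969 0.0787 0.0048] Z [ 0.0061 -0.0163 -0.9998]
face -1.0282428731381235 117.97976645939764 25.66725927982444
```

View pics/k1.png

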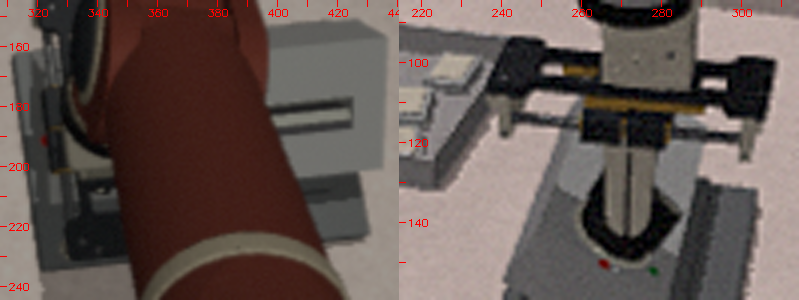

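Run:
```python
from plan import *
plan([530,200,240],-0.162,12,start=[522,-76,207])
```

```text
row mm 23.2 [[22.8, 2.5, -3.1], [22.8, 2.8, -3.1], [22.8, 3.1, -3.1], [22.7, 3.4, -3.1], [22.7, 3.7, -3.1], [22.6, 4.0, -3.1], [22.5, 4.3, -3.1], [22.5, 4.6, -3.1], [22.4, 4.9, -3.1], [22.4, 5.2, -3.1], [22.3, 5.5, -3.1], [22.2, 5.8, -3.1]]  turn/row -0.0135 endY [0.971 0.239 0.003]
```

Call:
drive_tool([
  [0,-1.5,0.8],
  [0,0,0],
  [0,1.5,-0.8],
  [0,0,-20],
  [0,0,-20],
  [0,0,-20],
  [0,0,-20],
  [24,2,-3],
  [24,2,-3],
  [24,2,-3],
], fingers=[0,0,0,0,0,0,0,0,0.54,0.54], turn=[0,0,0,0,0,0,0,0,0,0])

```text
time_s: 9.47
eef_pos: [522.2, -2.6, 216.5]
orientation: [0.679, 0.734, -0.003, 0.009]
force: [0.2, 0.3, 0.8]
opening: 9.5
gripper_force: 0.0
```

Call:
drive_tool([
  [24,2,-3],
  [24,2,-3],
  [24,2,-3],
  [24,1,-3],
  [24,0,-3],
  [24,0,-3],
  [24,-1,-3],
  [24,-2,-3],
  [8,0,0],
  [0,0,0],
], fingers=[0.54,0.54,0.54,0.54,0.54,0.54,0.54,0.54,0.54,0.54], turn=[-0.02,-0.02,-0.02,-0.02,-0.02,-0.02,-0.02,-0.02,0,0])

```text
time_s: 10.3
eef_pos: [494.8, 197.6, 236.5]
orientation: [0.616, 0.788, -0.004, 0.008]
force: [0.3, -0.7, -0.3]
opening: 50.2
gripper_force: 0.0
```

Run:
```python
from st import st
from rig import eyes
import pickle,cv2
s=st();w=eyes.snapshot("wrist");pickle.dump((s,w),open("w2.pkl","wb"))
cv2.imwrite("pics/w2.png",cv2.resize(w["image"],(800,600),interpolation=cv2.INTER_CUBIC))
```

```text
10.3 p [494.8 197.6 236.5] F [ 0.3 -0.7 -0.3] op 50.2 gf 0.0
q [-0.416  0.413 -0.022  1.739  0.031  0.989 -0.21 ] sum 3.142
X [-0.2411  0.9704 -0.0167] Y [0.9705 0.2412 0.0036] Z [ 0.0075 -0.0154 -0.9999]
```

View pics/w2.png

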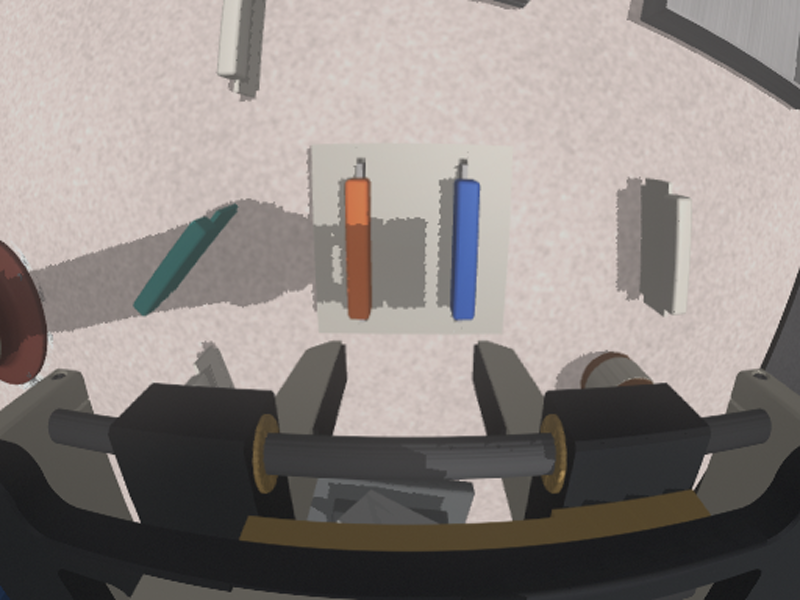

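The wrist view shows the blue back's top face at about (456..480, 180) to (452..474, 320), which is to the right of the tool centre.

Run:
```python
from wr import *
import loc
s,w=pickle.load(open("w2.pkl","rb"));k=1/1.5625
S=lambda x,y:((x+.5)*k-.5,(y+.5)*k-.5)
B=lambda x,y:(170+(x-399)/4-.4,175+y/4-.4)
C4=[(456,180),(480,181),(474,320),(452,319)]
X=np.array([onz(s,w,S(*q),91) for q in C4]);print(X,X.mean(0))
print("yaw",np.arctan2(*(-(X[1]+X[0]-X[2]-X[3])[:2]*[1,-1]))) 
# top view same ends (+y end, -y end), top surface
m=[loc.onz("top",B(474,102),91),loc.onz("top",B(629,62),91)];print(np.round(m,1),np.mean(m,0))
# height by intersection
for u,v in [((468,180.5),B(474,102)),((463,319.5),B(629,62))]:
    o,d=ray(s,w,S(*u));R_=np.array(loc.d["top"]["R"]);o2=-R_.T@np.array(loc.d["top"]["t"]).ravel();d2=R_.T@np.linalg.solve(loc.d["top"]["mtx"],[*v,1])
    a=np.linalg.lstsq(np.c_[d,-d2],o2-o,rcond=None)[0];print("tri",np.round((o+d*a[0]+o2+d2*a[1])/2,1),"gap",np.linalg.norm(o+d*a[0]-o2-d2*a[1]))
```

```text
[[510.4 263.6  91. ]
 [526.3 267.2  91. ]
 [549.6 170.8  91. ]
 [533.8 167.7  91. ]] [530.025 217.325  91.   ]
yaw 0.23823774304710704
[[520.6 262.9  91. ]
 [543.4 170.1  91. ]] [532.03380662 216.47476281  91.        ]
tri [521.3 264.7  79.7] gap 2.7116805644492317
tri [542.2 169.9  93. ] gap 1.7549606775696125
```

Call:
drive_tool([
  [3.4,9.7,20],
  [3.4,9.7,20],
  [3.3,9.7,20],
  [3.3,9.7,20],
  [0,0,20],
  [0,0,10],
  [0,0,0],
  [0,0,0],
  [0,0,0],
  [0,0,0],
], fingers=[0.54,0.54,0.54,0.54,0.54,0.54,0.54,0.54,0.54,0.54], turn=[0,0,0,0,0,0,0,0,0,0])

```text
time_s: 11.18
eef_pos: [532.0, 215.6, 127.9]
orientation: [0.618, 0.786, -0.003, 0.009]
force: [-0.2, 0.3, 0.2]
opening: 50.0
gripper_force: 0.0
```

Run:
```python
from st import st
from plan import *
s=st();r=R.from_quat(s["orientation"]);print(np.round(r.inv().apply(np.array([530.5,217.3,62])-s["eef_pos"]),1))
```

```text
11.18 p [532.  215.6 127.9] F [-0.2  0.3  0.2] op 50.0 gf 0.0
q [-0.422  0.598 -0.017  1.76   0.04   0.781 -0.227] sum 3.139
X [-0.2362  0.9716 -0.0175] Y [0.9717 0.2363 0.0066] Z [ 0.0105 -0.0154 -0.9998]
[ 3.2 -1.5 65.9]
```

Call:
drive_tool([
  [1,-0.5,14],
  [1,-0.5,14],
  [1,-0.5,14],
  [0,0,12],
  [0,0,8],
  [0,0,4],
  [0,0,0],
  [0,0,0],
  [0,0,0],
  [0,0,0],
], fingers=[0.54,0.54,0.54,0.54,0.54,0.54,0.54,0,0,0], turn=[0,0,0,0,0,0,0,0,0,0], grip_force=30)

```text
time_s: 12.02
eef_pos: [529.9, 217.4, 61.2]
orientation: [0.618, 0.786, -0.003, 0.009]
force: [0.3, 0.3, 0.7]
opening: 34.7
gripper_force: 0.0
```

Call:
drive_tool([
  [0,0,0],
  [0,0,0],
  [0,0,0],
  [0,0,0],
  [0,0,0],
  [0,0,0],
  [0,0,-4],
  [0,0,-8],
  [0,0,-15],
  [0,0,-20],
], fingers=[0,0,0,0,0,0,0,0,0,0], turn=[0,0,0,0,0,0,0,0,0,0])

```text
time_s: 12.85
eef_pos: [528.8, 217.6, 106.9]
orientation: [0.618, 0.786, -0.005, 0.008]
force: [0.6, -0.4, -2.1]
opening: 15.4
gripper_force: 30.0
```

```bash
python3 st.py
```

```text
12.85 p [528.8 217.6 106.9] F [ 0.6 -0.4 -2.1] op 15.4 gf 29.99523103237152
q [-0.428  0.625 -0.017  1.781  0.042  0.737 -0.234] sum 3.144
X [-0.2367  0.9714 -0.0183] Y [0.9716 0.2367 0.0021] Z [ 0.0063 -0.0173 -0.9998]
```

```bash
cat > kin.py <<'E'
import numpy as np
from scipy.optimize import least_squares
D=np.array([[.616,1.425,1.103,649.2,217.5],[1.018,.575,1.55,840.1,217.7],[.541,1.857,.725,542,135.4],[.625,1.781,.737,571.8,106.9],[.598,1.76,.781,574,127.9],[.413,1.739,.989,532.8,236.5],[.364,1.544,1.223,551.4,328.6]])
def fk(p,q):
    h,L1,L2,L3=p;q=np.asarray(q).T;a=q[0];b=a+q[1];g=b+q[2]
    return np.array([L1*np.sin(a)+L2*np.sin(b)+L3*np.sin(g),h+L1*np.cos(a)+L2*np.cos(b)+L3*np.cos(g)])
r=least_squares(lambda p:(fk(p,D[:,:3])-D[:,3:].T).ravel(),[300,400,400,250]);P=r.x
def ik(rr,z,s): return least_squares(lambda q:np.r_[(fk(P,q)-[rr,z])/100,q.sum()-s],[.5,1.2,s-1.7]).x
E
python3 - <<'E'
from kin import *
print(np.round(P,1),np.abs(r.fun).max())
for rr in (480,550,620,700): print(rr,[(z,np.round(ik(rr,z,np.pi),2).tolist(),np.round(ik(rr,z,np.pi-.5236),2).tolist()) for z in (200,400,500,560)])
E
```

```text
[284.8 550.5 372.6 347.7] 0.6301567197694737
480 [(200, [0.38, 1.93, 0.84], [0.22, 2.4, 0.01]), (400, [0.21, 1.56, 1.37], [-0.08, 2.01, 0.68]), (500, [0.2, 1.31, 1.63], [-0.12, 1.77, 0.97]), (560, [0.21, 1.13, 1.8], [-0.12, 1.61, 1.13])]
550 [(200, [0.48, 1.74, 0.92], [0.31, 2.24, 0.07]), (400, [0.34, 1.39, 1.42], [0.05, 1.89, 0.68]), (500, [0.33, 1.12, 1.69], [0.01, 1.65, 0.96]), (560, [0.36, 0.92, 1.86], [0.01, 1.49, 1.12])]
620 [(200, [0.58, 1.54, 1.02], [0.4, 2.07, 0.15]), (400, [0.47, 1.18, 1.49], [0.17, 1.74, 0.7]), (500, [0.48, 0.89, 1.77], [0.14, 1.51, 0.97]), (560, [0.53, 0.63, 1.98], [0.14, 1.35, 1.13])]
700 [(200, [0.71, 1.28, 1.15], [0.5, 1.86, 0.25]), (400, [0.64, 0.88, 1.63], [0.31, 1.55, 0.75]), (500, [0.7, 0.47, 1.96], [0.28, 1.32, 1.01]), (560, [0.83, 0.0, 2.26], [0.29, 1.15, 1.18])]
```

```bash
cat > fk.py <<'E'
import numpy as np,itertools,pickle
from scipy.spatial.transform import Rotation as R
from scipy.optimize import least_squares
Ps=[284.8,550.5,372.6,347.7]
LO=np.array([-3.12,-.3,-1.34,.26,-1.36,.01,-2.84]);HI=np.array([3.12,2.06,1.32,2.42,4.5,1.98,2.84])
def fk(q,S=(-1,-1,-1,-1),o1=0.,o7=0.,P=Ps):
    z=lambda a:R.from_euler('z',a);y=lambda a:R.from_euler('y',a);e=np.array([0,0,1.])
    r=z(S[0]*q[0]+o1);r=r*y(q[1]);p=np.array([0,0,P[0]])+r.apply(e)*P[1]
    r=r*z(S[1]*q[2])*y(q[3]);p=p+r.apply(e)*P[2]
    r=r*z(S[2]*q[4])*y(q[5])*z(S[3]*q[6]+o7);p=p+r.apply(e)*P[3];return p,r
E
python3 - <<'E'
from fk import *
dat=[([1.067,1.171,.367,.264,-.341,1.707,.03],[374.1,-795.1,210.9],[.976,.218,.002,.008]),
([1.053,.934,.379,.295,-.324,1.912,.037],[338.9,-718.7,397.8],[.976,.218,.002,.009])]
for f in ("s0.pkl","w1.pkl","w2.pkl"):
    s=pickle.load(open(f,"rb"))[0];dat.append((s["joints"],s["eef_pos"],s["orientation"]))
def res(v,S):
    o=[]
    for q,p,t in dat:
        a,r=fk(q,S,v[0],v[1],v[2:]);o+=list(np.array(p)-a)+list(200*(r.inv()*R.from_quat(t)).as_rotvec())
    return np.array(o)
best=[]
for S in itertools.product((-1,1),repeat=4):
  for o7 in (0,np.pi/2,np.pi,-np.pi/2):
    r=least_squares(res,[0,o7]+Ps,args=(S,));best.append((r.cost,S,np.round(r.x,3).tolist(),np.abs(r.fun).max()))
for b in sorted(best,key=lambda b:b[0])[:3]: print(b)
E
```

```text
(np.float64(33.22837918721142), (-1, -1, -1, -1), [-0.028, -4.74, 532.326, 544.697, 373.404, 589.906], np.float64(4.438220830031014))
(np.float64(33.22837918721414), (-1, -1, -1, -1), [-0.028, 1.543, 532.326, 544.697, 373.404, 589.906], np.float64(4.438221579957258))
(np.float64(33.22837918721467), (-1, -1, -1, -1), [-0.028, 1.543, 532.326, 544.697, 373.404, 589.906], np.float64(4.438222321288549))
```

```bash
cat > feas.py <<'E'
from fk import *
from plan import face,xs,ys,zs
def solve(p,Rt,P,n=60,seed=0,o1=0.,o7=np.pi/2,q0=None):
    rng=np.random.default_rng(seed);out=[]
    f=lambda q:(lambda a,r:np.r_[(a-p)/100,(r.inv()*Rt).as_rotvec()*3])(*fk(q,(-1,-1,-1,-1),o1,o7,P))
    for i in range(n):
        r=least_squares(f,q0 if q0 is not None and i==0 else rng.uniform(LO,HI),bounds=(LO,HI),max_nfev=80)
        if r.cost<1e-6: out.append(r.x)
    return out
E
python3 - <<'E'
from feas import *
from scipy.spatial.transform import Rotation as R
# tool: z=-zs, y=+xs(closing), x=y cross z
Y=xs;Z=-zs;X=np.cross(Y,Z);Rt=R.from_matrix(np.c_[X,Y,Z])
for L3 in (348,450,590):
    P=[L3-62.9,546,373,L3]
    for nm,t in (("home",face(0,-45,6)),("above",face(0,-45,70)),("knob",face(0,95,20)),("knobup",face(0,95,80))):
        s=solve(t,Rt,P,30);print(L3,nm,len(s),[np.round(x,2).tolist() for x in s[:3]])
E
```

```text
348 home 16 [[1.33, 0.96, -1.29, 2.13, 1.56, 0.62, -0.8], [1.04, 0.65, -0.66, 2.13, 1.05, 0.08, -0.38], [1.03, 0.64, -0.65, 2.13, 0.99, 0.07, -0.32]]
348 above 15 [[0.92, 0.45, -0.38, 2.14, -0.8, 0.23, 1.44], [1.14, 0.51, -0.7, 2.14, 0.05, 0.16, 0.62], [1.25, 0.57, -0.89, 2.14, 0.69, 0.21, -0.01]]
348 knob 10 [[0.92, 0.61, -0.89, 2.33, 1.99, 0.32, -1.59], [0.65, 0.5, -0.47, 2.33, 2.88, 0.13, -2.5], [1.1, 0.87, -1.34, 2.33, 1.77, 0.73, -1.34]]
348 knobup 13 [[0.68, 0.33, -0.43, 2.33, -1.34, 0.06, 1.72], [0.78, 0.35, -0.56, 2.33, -0.09, 0.01, 0.47], [1.06, 0.47, -0.99, 2.33, 1.51, 0.23, -1.14]]
450 home 13 [[0.93, 0.58, -0.37, 2.24, 4.44, 0.15, 2.57], [1.12, 0.64, -0.66, 2.24, 2.48, 0.05, -1.74], [1.15, 0.65, -0.71, 2.24, 2.12, 0.08, -1.37]]
450 above 15 [[1.33, 0.54, -0.86, 2.25, 0.56, 0.12, 0.18], [1.42, 0.61, -1.02, 2.25, 1.06, 0.21, -0.32], [1.53, 0.77, -1.29, 2.25, 1.35, 0.45, -0.61]]
450 knob 0 []
450 knobup 0 []
590 home 15 [[1.53, 0.93, -1.22, 2.38, 1.85, 0.51, -0.98], [0.85, 0.57, -0.06, 2.38, 4.35, 0.4, 2.79], [1.33, 0.7, -0.79, 2.38, 2.58, 0.17, -1.72]]
590 above 19 [[1.69, 0.8, -1.34, 2.38, 1.49, 0.44, -0.66], [1.32, 0.47, -0.61, 2.38, -1.36, 0.14, 2.23], [1.49, 0.55, -0.88, 2.38, 0.76, 0.04, 0.1]]
590 knob 0 []
590 knobup 0 []
```

Call:
drive_tool([
  [0,0,-25],
  [-4,0,-28],
  [-8,0,-28],
  [-10,0,-28],
  [-12,0,-28],
  [-12,0,-28],
  [-12,0,-28],
  [-12,-1,-28],
  [-12,-1,-28],
  [-12,-1,-28],
], fingers=[0,0,0,0,0,0,0,0,0,0], turn=[0,0,0,0,0,0,0,0,0,0])

```text
time_s: 13.68
eef_pos: [544.6, 129.6, 387.2]
orientation: [0.618, 0.787, -0.005, 0.007]
force: [0.4, -0.3, -3.2]
opening: 16.0
gripper_force: 30.0
```

Call:
drive_tool([
  [-12,-1,-28],
  [-12,-1,-28],
  [-12,-1,-28],
  [-12,-1,-28],
  [-10,-1,-26],
  [-10,-1,-24],
  [-5,0,-24],
  [0,0,-24],
  [0,0,-20],
  [0,0,-20],
], fingers=[0,0,0,0,0,0,0,0,0,0], turn=[0,0,0,0,0,0,0,0,0,0])

```text
time_s: 14.52
eef_pos: [544.9, 60.7, 610.8]
orientation: [0.618, 0.786, 0.006, 0.019]
force: [0.5, 0.8, -3.4]
opening: 15.6
gripper_force: 30.0
```

```bash
python3 st.py
```

```text
14.52 p [544.9  60.7 610.8] F [ 0.5  0.8 -3.4] op 15.6 gf 29.99763160943985
q [-0.25   0.376  0.186  0.752 -0.056  1.983  0.138] sum 3.111
X [-0.2366  0.9714 -0.022 ] Y [0.9709 0.2372 0.0328] Z [ 0.0371 -0.0136 -0.9992]
```

Call:
drive_tool([
  [0,0,-15],
  [0,0,-15],
  [0,0,-15],
  [0,0,-15],
  [0,0,-15],
  [0,0,-15],
  [0,0,-15],
  [0,0,-15],
  [0,0,-15],
  [0,0,-15],
], fingers=[0,0,0,0,0,0,0,0,0,0], turn=[0,0,0,0,0,0,0,0,0,0])

```text
time_s: 15.35
eef_pos: [503.5, 57.4, 666.2]
orientation: [0.616, 0.785, 0.042, 0.056]
force: [0.3, -0.3, -2.6]
opening: 15.5
gripper_force: 30.0
```

```bash
python3 st.py
```

```text
15.35 p [503.5  57.4 666.2] F [ 0.3 -0.3 -2.6] op 15.5 gf 29.997811317443848
q [-0.307  0.269  0.242  0.757 -0.055  1.982  0.138] sum 3.008
X [-0.2354  0.9712 -0.0361] Y [0.9617 0.2382 0.1357] Z [ 0.1404 -0.0028 -0.9901]
```

Call:
drive_tool([
  [5,9,-18],
  [5,9,-18],
  [5,9,-18],
  [5,9,-18],
  [5,9,-18],
  [5,9,-18],
  [5,9,-18],
  [5,9,-18],
  [5,9,-18],
  [5,9,-18],
], fingers=[0,0,0,0,0,0,0,0,0,0], turn=[0,0,0,0,0,0,0,0,0,0])

```text
time_s: 16.18
eef_pos: [506.4, 117.7, 720.2]
orientation: [0.61, 0.779, 0.097, 0.107]
force: [0.1, 0.5, -2.3]
opening: 16.0
gripper_force: 30.0
```

```bash
python3 st.py
```

```text
16.18 p [506.4 117.7 720.2] F [ 0.1  0.5 -2.3] op 16.0 gf 29.997645020484924
q [-0.472  0.27   0.327  0.614 -0.064  1.982  0.04 ] sum 2.866
X [-0.2331  0.9713 -0.0482] Y [0.93   0.2371 0.2807] Z [ 0.2841  0.0206 -0.9586]
```

Call:
drive_tool([
  [1,9,-18],
  [1,9,-18],
  [1,9,-18],
  [1,9,-18],
  [1,9,-18],
  [1,9,-18],
  [1,9,-18],
  [1,9,-18],
  [1,9,-18],
  [1,9,-18],
], fingers=[0,0,0,0,0,0,0,0,0,0], turn=[0,0,0,0,0,0,0,0,0,0])

```text
time_s: 17.02
eef_pos: [492.2, 129.8, 779.8]
orientation: [0.601, 0.77, 0.152, 0.153]
force: [0.1, 0.2, -2.7]
opening: 15.8
gripper_force: 30.0
```

Run:
```python
from st import st
from fk import *
s=st()
import json;json.dump([list(s["joints"]),list(s["eef_pos"]),list(s["orientation"])],open("t1.json","w"))
for L3 in (300,348,400,450):
    a,r=fk(s["joints"],(-1,)*4,0,np.pi/2,[L3-62.9,546,373,L3]);print(L3,np.round(a,1),np.round(r.as_matrix()[:,2],3))
```

```text
17.02 p [492.2 129.8 779.8] F [ 0.1  0.2 -2.7] op 15.8 gf 29.997799694538116
q [-0.55   0.241  0.401  0.5   -0.075  1.982  0.02 ] sum 2.723
X [-0.2315  0.9714 -0.0523] Y [0.8783 0.2318 0.4182] Z [ 0.4184  0.0509 -0.9069]
300 [476.1 148.3 773.8] [ 0.418  0.051 -0.907]
348 [496.2 150.8 778.3] [ 0.418  0.051 -0.907]
400 [518.  153.4 783.1] [ 0.418  0.051 -0.907]
450 [538.9 155.9 787.8] [ 0.418  0.051 -0.907]
```

Call:
drive_tool([
  [-5,9,-18],
  [-5,9,-18],
  [-5,9,-18],
  [-5,9,-18],
  [-5,9,-18],
  [-5,9,-18],
  [0,0,0],
  [0,0,0],
  [0,0,0],
  [0,0,0],
], fingers=[0,0,0,0,0,0,0,0,0,0], turn=[0,0,0,0,0,0,0,0,0,0])

```text
time_s: 17.85
eef_pos: [481.5, 101.2, 816.1]
orientation: [0.594, 0.763, 0.183, 0.179]
force: [-0.2, -0.4, -2.1]
opening: 15.7
gripper_force: 30.0
```

```bash
python3 st.py
```

```text
17.85 p [481.5 101.2 816.1] F [-0.2 -0.4 -2.1] op 15.7 gf 29.997957050800323
q [-0.483  0.208  0.378  0.445 -0.084  1.982  0.06 ] sum 2.634
X [-0.2303  0.9715 -0.0557] Y [0.84   0.2274 0.4926] Z [ 0.4912  0.0667 -0.8685]
```

Run:
```python
from feas import *
from rig import monitor
s=monitor.observe();P=[338-62.9,546,373,338];q=np.array(s["joints"])
Rc=R.from_quat(s["orientation"])*R.from_rotvec([0,0,.155])
o1=-.028
print(fk(q,(-1,)*4,o1,1.543,P)[0])
for nm,t in (("a110",face(0,-45,110)),("a70",face(0,-45,70)),("a30",face(0,-45,30)),("home",face(0,-45,6))):
    # closest to current from many
    S=solve(t,Rc,P,40,o1=o1,o7=1.543,q0=np.clip(q,LO+.01,HI-.01))
    S=sorted(S,key=lambda x:np.abs(x-q).max());print(nm,np.round(t,0),len(S));[print("  ",np.round(x,2).tolist()) for x in S[:3]]
    z=[x for x in S if x[2]>0];print("  pos j3",[np.round(x,2).tolist() for x in z[:2]])
plan=__import__("plan").plan
plan(face(0,-45,130),.155,30)
```

```text
[487.20727042 108.94145029 814.53600435]
a110 [ 495. -243.  201.] 17
   [0.7, 0.36, -0.06, 2.11, -0.88, 0.45, 1.5]
   [0.55, 0.36, 0.13, 2.11, -0.98, 0.51, 1.6]
   [0.69, 0.36, -0.06, 2.11, -0.89, 0.45, 1.51]
  pos j3 [[0.55, 0.36, 0.13, 2.11, -0.98, 0.51, 1.6], [0.26, 0.4, 0.53, 2.11, -1.14, 0.66, 1.75]]
a70 [ 515. -241.  167.] 17
   [0.63, 0.44, -0.02, 2.12, -1.06, 0.4, 1.66]
   [0.81, 0.45, -0.26, 2.12, -0.87, 0.31, 1.48]
   [0.9, 0.46, -0.39, 2.12, -0.71, 0.27, 1.33]
  pos j3 [[0.36, 0.46, 0.36, 2.12, -1.23, 0.56, 1.82], [0.21, 0.49, 0.58, 2.12, -1.3, 0.67, 1.88]]
a30 [ 535. -239.  132.] 21
   [1.22, 0.72, -0.99, 2.11, 1.17, 0.3, -0.5]
   [0.73, 0.52, -0.2, 2.11, -1.11, 0.27, 1.72]
   [0.67, 0.52, -0.12, 2.11, -1.18, 0.31, 1.78]
  pos j3 [[0.48, 0.52, 0.15, 2.11, -1.32, 0.44, 1.9], [0.46, 0.52, 0.18, 2.11, -1.33, 0.45, 1.91]]
home [ 547. -238.  111.] 20
   [0.74, 0.57, -0.24, 2.1, -1.22, 0.22, 1.82]
   [0.8, 0.58, -0.33, 2.1, -1.11, 0.17, 1.72]
   [1.09, 0.69, -0.78, 2.1, 1.08, 0.16, -0.42]
  pos j3 []
row mm 23.0 [[-10.1, -12.3, 16.6], [-10.1, -12.3, 16.6], [-10.2, -12.2, 16.6], [-10.3, -12.2, 16.6], [-10.3, -12.1, 16.6], [-10.4, -12.0, 16.6], [-10.5, -12.0, 16.6], [-10.5, -11.9, 16.6], [-10.6, -11.9, 16.6], [-10.6, -11.8, 16.6], [-10.7, -11.8, 16.6], [-10.8, -11.7, 16.6], [-10.8, -11.7, 16.6], [-10.9, -11.6, 16.6], [-10.9, -11.6, 16.6], [-11.0, -11.5, 16.6], [-11.1, -11.4, 16.6], [-11.1, -11.4, 16.6], [-11.2, -11.3, 16.6], [-11.2, -11.3, 16.6], [-11.3, -11.2, 16.6], [-11.4, -11.2, 16.6], [-11.4, -11.1, 16.6], [-11.5, -11.0, 16.6], [-11.5, -11.0, 16.6], [-11.6, -10.9, 16.6], [-11.6, -10.9, 16.6], [-11.7, -10.8, 16.6], [-11.8, -10.7, 16.6], [-11.8, -10.7, 16.6]]  turn/row 0.0052 endY [0.866 0.075 0.495]
```

Call:
drive_tool([
  [-10.1,-12.3,16.6],
  [-10.1,-12.3,16.6],
  [-10.2,-12.2,16.6],
  [-10.3,-12.2,16.6],
  [-10.3,-12.1,16.6],
  [-10.4,-12.0,16.6],
  [-10.5,-12.0,16.6],
  [-10.5,-11.9,16.6],
  [-10.6,-11.9,16.6],
  [-10.6,-11.8,16.6],
], fingers=[0,0,0,0,0,0,0,0,0,0], turn=[0.0052,0.0052,0.0052,0.0052,0.0052,0.0052,0.0052,0.0052,0.0052,0.0052])

```text
time_s: 18.68
eef_pos: [482.3, -14.4, 615.5]
orientation: [0.614, 0.747, 0.188, 0.174]
force: [-0.1, -0.1, -2.9]
opening: 15.3
gripper_force: 30.0
```

Call:
drive_tool([
  [-10.7,-11.8,16.6],
  [-10.8,-11.7,16.6],
  [-10.8,-11.7,16.6],
  [-10.9,-11.6,16.6],
  [-10.9,-11.6,16.6],
  [-11,-11.5,16.6],
  [-11.1,-11.4,16.6],
  [-11.1,-11.4,16.6],
  [-11.2,-11.3,16.6],
  [-11.2,-11.3,16.6],
], fingers=[0,0,0,0,0,0,0,0,0,0], turn=[0.0052,0.0052,0.0052,0.0052,0.0052,0.0052,0.0052,0.0052,0.0052,0.0052])

```text
time_s: 19.52
eef_pos: [483.5, -129.0, 416.5]
orientation: [0.633, 0.731, 0.192, 0.17]
force: [0.6, -0.0, -2.7]
opening: 15.7
gripper_force: 30.0
```

Run:
```python
from st import st
st()
from plan import *
plan(face(0,-45,130),.05,10)
```

```text
19.52 p [ 483.5 -129.   416.5] F [ 0.6 -0.  -2.7] op 15.7 gf 30.00033348798752
q [-0.351 -0.009  0.722  1.884 -0.325  0.828  0.684] sum 2.704
X [-0.1415  0.9899 -0.0042] Y [0.8594 0.125  0.4958] Z [ 0.4913  0.0666 -0.8684]
row mm 22.9 [[-11.3, -11.1, 16.5], [-11.3, -11.0, 16.5], [-11.4, -11.0, 16.5], [-11.4, -10.9, 16.5], [-11.5, -10.9, 16.5], [-11.5, -10.8, 16.5], [-11.6, -10.7, 16.5], [-11.7, -10.7, 16.5], [-11.7, -10.6, 16.5], [-11.8, -10.6, 16.5]]  turn/row 0.005 endY [0.865 0.075 0.495]
```

Call:
drive_tool([
  [-11.3,-11.1,16.5],
  [-11.3,-11,16.5],
  [-11.4,-11,16.5],
  [-11.4,-10.9,16.5],
  [-11.5,-10.9,16.5],
  [-11.5,-10.8,16.5],
  [-11.6,-10.7,16.5],
  [-11.7,-10.7,16.5],
  [-11.7,-10.6,16.5],
  [0,0,0],
], fingers=[0,0,0,0,0,0,0,0,0,0], turn=[0.005,0.005,0.005,0.005,0.005,0.005,0.005,0.005,0.005,0.005])

```text
time_s: 20.35
eef_pos: [483.7, -233.2, 235.8]
orientation: [0.653, 0.714, 0.194, 0.162]
force: [-0.9, -0.0, -2.3]
opening: 15.8
gripper_force: 30.0
```

Run:
```python
from st import st
from rig import eyes
from plan import *
import pickle,cv2
s=st();p=np.array(s["eef_pos"])-c;print("face",p@xs,p@ys,p@zs)
w=eyes.snapshot("wrist");pickle.dump((s,w),open("w3.pkl","wb"))
cv2.imwrite("pics/w3.png",cv2.resize(w["image"],(800,600),interpolation=cv2.INTER_CUBIC))
```

```text
20.35 p [ 483.7 -233.2  235.8] F [-0.9 -0.  -2.3] op 15.8 gf 29.99691367149353
q [ 0.099  0.344  0.674  2.101 -1.056  0.686  1.619] sum 3.131
X [-0.0937  0.9954  0.0217] Y [0.8693 0.0712 0.4892] Z [ 0.4854  0.0647 -0.8719]
face 7.879020850813717 -34.64404505971346 145.29383305993917
```

View pics/w3.png

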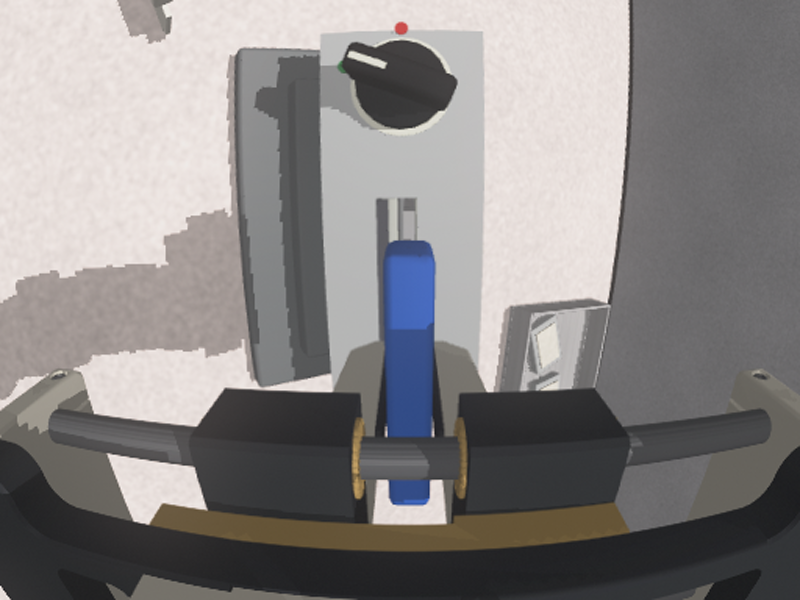

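The wrist view along the slot axis shows the knob bar on the green mark (345,60). The slot mouth is at about x 376..418, y≥198, and the blue blade is just above it. I'll read the slot's profile numerically.

Run:
```python
from wr import *
s,w=pickle.load(open("w3.pkl","rb"));g=w["image"].mean(2).astype(int)
for r in (122,125,128,131,134,140,146,150): print(r,g[r,232:276].tolist())
for r in (134,146):print([ (u,onplane(s,w,(u,r))[:2].tolist()) for u in (240,248,256,268)])
for r in (134,):
  row=g[r];print("face edges",[ (u,row[u]) for u in list(range(200,216))+list(range(304,316))])
  print([(u,onplane(s,w,(u,r))[:2].tolist()) for u in (208,310)])
k=1/1.5625
for n,q,h in [("red",(401,28),0),("ringL",(350,85),3),("ringR",(452,85),3),("slot+yend",(397,198),0),("barA",(350,57),52),("barB",(452,87),52)]: print(n,onplane(s,w,((q[0]+.5)*k-.5,(q[1]+.5)*k-.5),h))
```

```text
122 [186, 186, 186, 186, 186, 186, 186, 187, 186, 187, 186, 186, 187, 186, 186, 186, 187, 186, 186, 186, 186, 186, 186, 186, 187, 187, 186, 187, 187, 187, 187, 187, 187, 187, 187, 187, 187, 187, 187, 187, 187, 187, 188, 187]
125 [185, 185, 185, 185, 185, 185, 185, 186, 185, 186, 186, 186, 186, 186, 186, 186, 186, 186, 187, 186, 186, 186, 187, 187, 186, 186, 187, 187, 187, 187, 186, 187, 187, 187, 187, 187, 187, 187, 187, 187, 187, 187, 187, 187]
128 [184, 185, 185, 185, 185, 186, 185, 186, 152, 94, 91, 91, 95, 98, 98, 100, 144, 180, 190, 192, 193, 195, 148, 107, 131, 141, 128, 113, 109, 109, 111, 111, 114, 121, 158, 184, 187, 187, 187, 187, 187, 186, 187, 186]
131 [184, 185, 185, 185, 185, 185, 185, 185, 153, 104, 96, 97, 97, 97, 97, 97, 144, 180, 189, 191, 193, 195, 156, 111, 132, 140, 124, 112, 111, 111, 111, 110, 111, 122, 159, 183, 186, 186, 186, 186, 186, 186, 186, 186]
134 [185, 186, 185, 185, 185, 185, 185, 185, 154, 107, 96, 96, 97, 97, 97, 97, 132, 176, 190, 191, 193, 194, 155, 110, 131, 140, 119, 111, 111, 111, 111, 112, 111, 116, 158, 183, 186, 186, 186, 186, 186, 186, 186
[... 947 characters left out ...]
)), (205, np.int64(103)), (206, np.int64(158)), (207, np.int64(184)), (208, np.int64(183)), (209, np.int64(183)), (210, np.int64(183)), (211, np.int64(183)), (212, np.int64(184)), (213, np.int64(184)), (214, np.int64(184)), (215, np.int64(184)), (304, np.int64(188)), (305, np.int64(189)), (306, np.int64(189)), (307, np.int64(189)), (308, np.int64(188)), (309, np.int64(203)), (310, np.int64(221)), (311, np.int64(226)), (312, np.int64(223)), (313, np.int64(222)), (314, np.int64(223)), (315, np.int64(225))]
[(208, [-51.1, 11.6]), (310, [57.5, 10.9])]
red [  1.5 136.4   0. ]
ringL [-32.4  96.    3. ]
ringR [35.  95.1  3. ]
slot+yend [-1.9 18.7  0. ]
barA [-25.7 103.8  52. ]
barB [31.1 85.3 52. ]
```

Run:
```python
from plan import *
plan(face(-2.7,-46.2,60),0,8)
```

```text
row mm 11.0 [[-1.8, -1.5, 10.8], [-1.8, -1.5, 10.8], [-1.8, -1.5, 10.8], [-1.8, -1.5, 10.8], [-1.8, -1.5, 10.8], [-1.8, -1.5, 10.8], [-1.8, -1.5, 10.8], [-1.8, -1.5, 10.8]]  turn/row 0.0 endY [0.868 0.072 0.492]
```

Call:
drive_tool([
  [-1.8,-1.5,10.8],
  [-1.8,-1.5,10.8],
  [-1.8,-1.5,10.8],
  [-1.8,-1.5,10.8],
  [-1.8,-1.5,10.8],
  [-1.8,-1.5,10.8],
  [-1.8,-1.5,10.8],
  [-1.8,-1.5,10.8],
  [0,0,0],
  [0,0,0],
], fingers=[0,0,0,0,0,0,0,0,0,0], turn=[0,0,0,0,0,0,0,0,0,0])

```text
time_s: 21.23
eef_pos: [520.3, -240.5, 160.0]
orientation: [0.65, 0.715, 0.198, 0.165]
force: [-0.2, 0.0, -2.2]
opening: 16.0
gripper_force: 30.0
```

```bash
cat > fs.py <<'E'
from st import st
from plan import *
s=st();p=np.array(s["eef_pos"])-c;print("face",np.round([p@xs,p@ys,p@zs],1))
m=R.from_quat(s["orientation"]).as_matrix();e=p+46*m[:,2];print("edge face",np.round([e@xs,e@ys,e@zs],1),"Z.xs,ys",np.round([m[:,2]@xs,m[:,2]@ys,m[:,0]@xs],3))
F=np.array(s["force"]);print("F face",np.round([F@xs,F@ys,F@zs],1))
E
python3 fs.py
```

```text
21.23 p [ 520.3 -240.5  160. ] F [-0.2  0.  -2.2] op 16.0 gf 29.998028576374054
q [ 0.239  0.5    0.483  2.114 -1.338  0.592  1.889] sum 3.206
X [-0.0999  0.9948  0.0204] Y [0.8641 0.0766 0.4975] Z [ 0.4934  0.0674 -0.8672]
face [  1.  -45.1  61.7]
edge face [  0.9 -44.1  15.7] Z.xs,ys [-0.003  0.023  0.001]
F face [-1.3  0.  -1.8]
```

Call:
drive_tool([
  [0,-1.3,2],
  [-0.3,-1.3,2],
  [-0.3,-1.3,2],
  [-0.3,0,2],
  [0,0,2],
  [0,0,2],
  [0,0,2],
  [0,0,2],
  [0,0,0],
  [0,0,0],
], fingers=[0,0,0,0,0,0,0,0,0,0], turn=[0,0,0,0,0,0,0,0,0,0])

```text
time_s: 22.07
eef_pos: [524.4, -241.3, 143.3]
orientation: [0.651, 0.714, 0.197, 0.165]
force: [0.4, 0.1, -2.8]
opening: 15.9
gripper_force: 30.0
```

```bash
python3 fs.py
```

```text
22.07 p [ 524.4 -241.3  143.3] F [ 0.4  0.1 -2.8] op 15.9 gf 29.997869431972504
q [ 0.373  0.509  0.285  2.117 -1.351  0.488  1.91 ] sum 3.114
X [-0.0983  0.9949  0.0209] Y [0.8645 0.0749 0.4971] Z [ 0.493   0.067  -0.8675]
face [ -3.8 -46.4  45.3]
edge face [ -4.  -45.4  -0.7] Z.xs,ys [-0.003  0.022  0.003]
F face [-1.1  0.1 -2.6]
```

Call:
drive_tool([
  [0,0.6,1.5],
  [0,0,1.5],
  [0,0,1.5],
  [0,0,1.5],
  [0,0,1.5],
  [0,0,1.5],
  [0,0,1.5],
  [0,0,1.5],
  [0,0,0],
  [0,0,0],
], fingers=[0,0,0,0,0,0,0,0,0,0], turn=[0,0,0,0,0,0,0,0,0,0])

```text
time_s: 22.9
eef_pos: [533.6, -240.7, 134.9]
orientation: [0.65, 0.714, 0.199, 0.167]
force: [5.4, -0.4, 5.6]
opening: 15.4
gripper_force: 30.0
```

```bash
python3 fs.py
```

```text
22.9 p [ 533.6 -240.7  134.9] F [ 5.4 -0.4  5.6] op 15.4 gf 29.999341070652008
q [ 0.454  0.522  0.155  2.107 -1.355  0.419  1.914] sum 3.048
X [-0.0987  0.9949  0.0201] Y [0.8619 0.0754 0.5014] Z [ 0.4973  0.0668 -0.865 ]
face [ -0.1 -46.5  33.5]
edge face [  0.  -45.5 -12.5] Z.xs,ys [0.002 0.022 0.002]
F face [ 7.4 -0.8  2.1]
```

Call:
drive_tool([
  [0,1,-1],
  [0,1,0],
  [0,0,0],
  [0,0,1.2],
  [0,0,1.2],
  [0,0,1.2],
  [0,0,1.2],
  [0,0,0],
  [0,0,0],
  [0,0,0],
], fingers=[0,0,0,0,0,0,0,0,0,0], turn=[0,0,0,0,0,0,0,0,0,0])

```text
time_s: 23.73
eef_pos: [535.6, -240.0, 131.7]
orientation: [0.65, 0.714, 0.198, 0.166]
force: [5.4, -0.8, 4.9]
opening: 15.8
gripper_force: 30.0
```

```bash
python3 fs.py
```

```text
23.73 p [ 535.6 -240.   131.7] F [ 5.4 -0.8  4.9] op 15.8 gf 29.99937415122986
q [ 0.477  0.528  0.116  2.103 -1.345  0.396  1.903] sum 3.027
X [-0.0987  0.9949  0.0206] Y [0.8633 0.0753 0.499 ] Z [ 0.4949  0.067  -0.8664]
face [  0.1 -46.1  29.6]
edge face [  0.1 -45.1 -16.4] Z.xs,ys [-0.001  0.022  0.003]
F face [ 7.  -1.3  1.6]
```

Call:
drive_tool([
  [0,0.8,0],
  [0,0.8,0],
  [0,0.4,0],
  [0,0,0],
  [0,0,0],
  [0,0,0],
  [0,0,0],
  [0,0,0],
  [0,0,0],
  [0,0,0],
], fingers=[0,0,0,0,0,0,0,0,0,0], turn=[0,0,0,0,0,0,0,0,0,0])

```text
time_s: 24.57
eef_pos: [535.8, -240.0, 131.8]
orientation: [0.651, 0.714, 0.197, 0.165]
force: [2.5, -0.3, 3.7]
opening: 15.7
gripper_force: 30.0
```

```bash
python3 fs.py
```

```text
24.57 p [ 535.8 -240.   131.8] F [ 2.5 -0.3  3.7] op 15.7 gf 29.99972105026245
q [ 0.472  0.528  0.121  2.101 -1.336  0.397  1.891] sum 3.026
X [-0.0981  0.995   0.0206] Y [0.8648 0.075  0.4965] Z [ 0.4925  0.0665 -0.8678]
face [  0.3 -46.1  29.5]
edge face [  0.2 -45.1 -16.4] Z.xs,ys [-0.004  0.022  0.003]
F face [ 4.  -0.5  2. ]
```

Call:
drive_tool([
  [0,1,0],
  [0,1,0],
  [0,0,1.5],
  [0,0,1.5],
  [0,0,1.5],
  [0,0,1.5],
  [0,0,1.5],
  [0,0,1.5],
  [0,0,0],
  [0,0,0],
], fingers=[0,0,0,0,0,0,0,0,0,0], turn=[0,0,0,0,0,0,0,0,0,0])

```text
time_s: 25.4
eef_pos: [541.7, -239.2, 124.5]
orientation: [0.651, 0.714, 0.197, 0.165]
force: [0.7, 0.2, -1.6]
opening: 16.3
gripper_force: 30.0
```

```bash
python3 fs.py
```

```text
25.4 p [ 541.7 -239.2  124.5] F [ 0.7  0.2 -1.6] op 16.3 gf 29.997941851615906
q [ 0.51   0.543  0.055  2.094 -1.337  0.359  1.891] sum 2.996
X [-0.0979  0.995   0.0212] Y [0.8652 0.0745 0.4959] Z [ 0.4918  0.0669 -0.8681]
face [  1.8 -45.8  20.3]
edge face [  1.6 -44.7 -25.7] Z.xs,ys [-0.005  0.022  0.004]
F face [-0.2  0.1 -1.7]
```

Call:
drive_tool([
  [0,0,1.5],
  [0,0,1.5],
  [0,0,1.5],
  [0,0,1.5],
  [0,0,1.5],
  [0,0,1.5],
  [0,0,1.5],
  [0,0,1.5],
  [0,0,0],
  [0,0,0],
], fingers=[0,0,0,0,0,0,0,0,0,0], turn=[0,0,0,0,0,0,0,0,0,0])

```text
time_s: 26.23
eef_pos: [547.1, -238.9, 114.0]
orientation: [0.651, 0.714, 0.196, 0.165]
force: [-1.6, -0.6, -3.2]
opening: 15.8
gripper_force: 30.0
```

```bash
python3 fs.py
```

```text
26.23 p [ 547.1 -238.9  114. ] F [-1.6 -0.6 -3.2] op 15.8 gf 30.006783306598663
q [ 0.573  0.566 -0.047  2.088 -1.343  0.297  1.902] sum 2.952
X [-0.0968  0.9951  0.0207] Y [0.8656 0.0739 0.4953] Z [ 0.4913  0.0659 -0.8685]
face [  1.3 -46.    8.5]
edge face [  1.  -45.  -37.5] Z.xs,ys [-0.005  0.021  0.004]
F face [-3.  -0.5 -1.9]
```

Call:
drive_tool([
  [0,0,1],
  [0,0,1],
  [0,0,1],
  [0,0,1],
  [0,0,1],
  [0,0,1],
  [0,0,0],
  [0,0,0],
  [0,0,0],
  [0,0,0],
], fingers=[0,0,0,0,0,0,0,0,0,0], turn=[0,0,0,0,0,0,0,0,0,0])

```text
time_s: 27.07
eef_pos: [548.0, -236.8, 111.3]
orientation: [0.65, 0.715, 0.198, 0.165]
force: [-20.1, 3.2, 22.3]
opening: 15.8
gripper_force: 30.0
```

```bash
python3 fs.py
```

```text
27.07 p [ 548.  -236.8  111.3] F [-20.1   3.2  22.3] op 15.8 gf 30.006640255451202
q [ 0.605  0.573 -0.098  2.09  -1.344  0.269  1.908] sum 2.932
X [-0.0998  0.9948  0.0216] Y [0.8645 0.0759 0.4968] Z [ 0.4926  0.0683 -0.8676]
face [  0.9 -44.    5.6]
edge face [  0.7 -42.9 -40.4] Z.xs,ys [-0.004  0.024  0.002]
F face [-5.9  5.  29.2]
```

Call:
drive_tool([
  [0,0,-1],
  [0,0,-1],
  [0,0,-1],
  [0,0,0],
  [0,0,0],
  [0,0,0],
  [0,0,0],
  [0,0,0],
  [0,0,0],
  [0,0,0],
], fingers=[0,0,0,0,0.4,0.4,0.4,0.4,0.4,0.4], turn=[0,0,0,0,0,0,0,0,0,0])

```text
time_s: 27.9
eef_pos: [550.2, -238.4, 112.4]
orientation: [0.651, 0.714, 0.197, 0.166]
force: [-0.3, -0.0, -0.0]
opening: 37.2
gripper_force: 0.0
```

```bash
python3 fs.py
```

```text
27.9 p [ 550.2 -238.4  112.4] F [-0.3 -0.  -0. ] op 37.2 gf 0.0
q [ 0.6    0.573 -0.091  2.084 -1.333  0.272  1.895] sum 2.929
X [-0.0984  0.9949  0.0201] Y [0.8641 0.0754 0.4977] Z [ 0.4936  0.0664 -0.8671]
face [  3.2 -45.7   5.5]
edge face [  3.1 -44.7 -40.5] Z.xs,ys [-0.003  0.022  0.003]
F face [-0.3  0.   0.1]
```

Call:
drive_tool([
  [0,0,0],
  [0,0,0],
  [0,0,-5],
  [0,0,-10],
  [0,0,-15],
  [0,0,-15],
  [0,0,-15],
  [0,0,-15],
  [0,0,-15],
  [0,0,0],
], fingers=[0.4,0.4,0.4,0.4,0.4,0.4,0.4,0.4,0.4,0.4], turn=[0,0,0,0,0,0,0,0,0,0])

```text
time_s: 28.73
eef_pos: [504.8, -245.5, 192.7]
orientation: [0.651, 0.714, 0.197, 0.167]
force: [-0.9, -1.2, 0.9]
opening: 37.6
gripper_force: 0.0
```

Run:
```python
import fs
from rig import eyes
import pickle,cv2,numpy as np
w=eyes.snapshot("wrist");pickle.dump((fs.s,w),open("w4.pkl","wb"))
e=eyes.snapshot("side")["image"]
from crop import crop
a=cv2.resize(w["image"],(512,384))
b=crop(e,220,90,72,96,4)
im=np.zeros((384,800,3),np.uint8);im[:,:512]=a;im[:,512:]=b
cv2.imwrite("pics/w4.png",im)
```

```text
28.73 p [ 504.8 -245.5  192.7] F [-0.9 -1.2  0.9] op 37.6 gf 0.0
q [ 0.515  0.393  0.12   2.098 -1.033  0.459  1.612] sum 2.951
X [-0.0965  0.9952  0.0174] Y [0.8633 0.075  0.4991] Z [ 0.4954  0.0632 -0.8664]
face [  3.6 -48.8  98. ]
edge face [  3.6 -47.9  52. ] Z.xs,ys [-0.001  0.018  0.003]
F face [-0.4 -1.2  1.2]
```

View pics/w4.png

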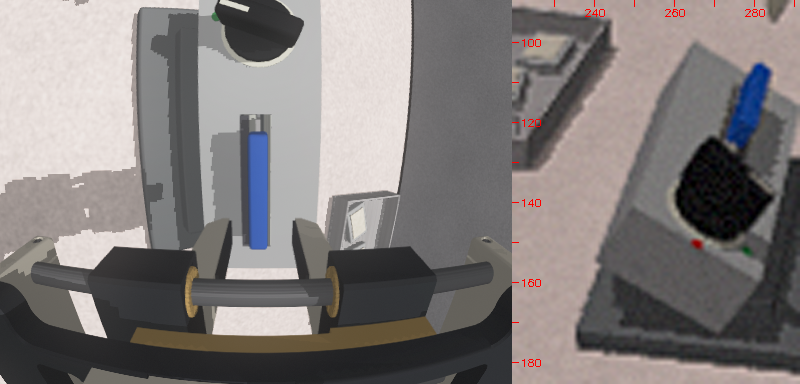

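The wrist view shows the blade seated in the slot: the blue back spans (248..270, 132..248) and stands low over the face. The knob is still at green. Locking is next, by pushing the bar's up-slope end with closed fingers.

Run:
```python
from feas import *
from rig import monitor
import plan as pl
s=monitor.observe();P=[338-62.9,546,373,338];q=np.array(s["joints"]);Rc=R.from_quat(s["orientation"])
for t in ((43,109,70),(43,109,22),(38,91,22),(28,82,22),(24,81,22)):
    S=sorted(solve(face(*t),Rc,P,30,o1=-.028,o7=1.543,q0=q),key=lambda x:np.abs(x-q).max());print(t,np.round(face(*t)),len(S),[np.round(x,2).tolist() for x in S[:1]])
pl.plan(face(43,111,75),0,10)
```

```text
(43, 109, 70) [539. -84. 188.] 17 [[0.24, 0.33, 0.01, 2.22, -1.1, 0.23, 1.38]]
(43, 109, 22) [562. -82. 147.] 16 [[0.49, 0.46, -0.36, 2.21, -1.36, 0.02, 1.65]]
(38, 91, 22) [ 560. -100.  144.] 20 [[0.53, 0.47, -0.36, 2.21, -1.36, 0.04, 1.69]]
(28, 82, 22) [ 552. -110.  139.] 12 [[0.96, 0.65, -0.99, 2.22, 1.61, 0.34, -1.21]]
(24, 81, 22) [ 549. -111.  137.] 15 [[1.09, 0.85, -1.33, 2.23, 1.63, 0.67, -1.19]]
row mm 16.5 [[15.8, 4.0, 2.4], [15.8, 4.0, 2.4], [15.8, 4.0, 2.4], [15.8, 4.0, 2.4], [15.8, 4.0, 2.4], [15.8, 4.0, 2.4], [15.8, 4.0, 2.4], [15.8, 4.0, 2.4], [15.8, 4.0, 2.4], [15.8, 4.0, 2.4]]  turn/row 0.0 endY [0.864 0.075 0.497]
```

Call:
drive_tool([
  [0,0,-10],
  [16,4,0],
  [18,4.5,3],
  [18,4.5,3],
  [18,4.5,3],
  [18,4.5,3],
  [18,4.5,3],
  [18,4.5,3],
  [18,4.5,3],
  [16,4,3],
], fingers=[0,0,0,0,0,0,0,0,0,0], turn=[0,0,0,0,0,0,0,0,0,0])

```text
time_s: 29.67
eef_pos: [530.7, -81.1, 199.7]
orientation: [0.651, 0.715, 0.197, 0.164]
force: [0.4, -0.5, -1.0]
opening: 0.6
gripper_force: 0.0
```

Run:
```python
import fs
from plan import *
r=R.from_quat(fs.s["orientation"])
print(np.round(r.inv().apply(face(43,111,38)-fs.s["eef_pos"]),1))
```

```text
29.67 p [530.7 -81.1 199.7] F [ 0.4 -0.5 -1. ] op 0.6 gf 0.0
q [ 0.13   0.316  0.106  2.205 -1.022  0.246  1.273] sum 2.767
X [-0.0997  0.9948  0.0219] Y [0.8655 0.0758 0.4951] Z [ 0.4909  0.0683 -0.8685]
face [ 42.2 112.6  83.8]
edge face [ 42.  113.7  37.8] Z.xs,ys [-0.006  0.024  0.002]
F face [-0.2 -0.6 -1. ]
[-2.7  1.  45.8]
```

Call:
drive_tool([
  [0,0,7],
  [0,0.5,7],
  [0,0.5,7],
  [0,0,7],
  [0,0,6],
  [0,0,6],
  [0,0,6],
  [0,0,0],
  [0,0,0],
  [0,0,0],
], fingers=[0,0,0,0,0,0,0,0,0,0], turn=[0,0,0,0,0,0,0,0,0,0])

```text
time_s: 30.5
eef_pos: [554.1, -79.8, 161.0]
orientation: [0.651, 0.714, 0.197, 0.165]
force: [-0.8, 0.0, -0.7]
opening: 0.5
gripper_force: 0.0
```

```bash
python3 fs.py
```

```text
30.5 p [554.1 -79.8 161. ] F [-0.8  0.  -0.7] op 0.5 gf 0.0
q [ 0.297  0.418 -0.136  2.194 -1.226  0.109  1.477] sum 2.721
X [-0.0983  0.9949  0.0211] Y [0.8651 0.075  0.496 ] Z [ 0.4919  0.067  -0.8681]
face [ 43.1 111.8  38.6]
edge face [ 42.9 112.9  -7.4] Z.xs,ys [-0.005  0.023  0.003]
F face [-1.   0.1 -0.2]
```

Call:
drive_tool([
  [-2.7,-0.7,0],
  [-2.7,-0.7,0],
  [-2.7,-0.7,0],
  [-2.2,-0.3,0],
  [-2.2,-0.3,0],
  [-2.2,-0.3,0],
  [-2,-0.9,0],
  [-2,-0.9,0],
  [-2,-0.9,0],
  [0,0,0],
], fingers=[0,0,0,0,0,0,0,0,0,0], turn=[0,0,0,0,0,0,0,0,0,0])

```text
time_s: 31.33
eef_pos: [552.2, -98.3, 159.1]
orientation: [0.649, 0.715, 0.199, 0.164]
force: [-0.1, 5.4, 3.2]
opening: 0.1
gripper_force: 2.8
```

```bash
python3 fs.py
```

```text
31.33 p [552.2 -98.3 159.1] F [-0.1  5.4  3.2] op 0.1 gf 2.840507093060296
q [ 0.37   0.428 -0.17   2.189 -1.23   0.122  1.528] sum 2.738
X [-0.1028  0.9944  0.0241] Y [0.8634 0.0772 0.4986] Z [ 0.494   0.072  -0.8665]
face [39.2 93.6 38.7]
edge face [39.1 94.8 -7.3] Z.xs,ys [-0.002  0.027  0.001]
F face [2.  5.4 2.5]
```

Call:
drive_tool([
  [-1.7,-1.4,0],
  [-1.7,-1.4,0],
  [-1.7,-1.4,0],
  [-1.2,-1.8,0],
  [-1.2,-1.8,0],
  [-1.2,-1.8,0],
  [0,0,0],
  [0,0,0],
  [0,0,0],
  [0,0,0],
], fingers=[0,0,0,0,0,0,0,0,0,0], turn=[0,0,0,0,0,0,0,0,0,0])

```text
time_s: 32.17
eef_pos: [543.9, -110.9, 153.1]
orientation: [0.651, 0.714, 0.197, 0.165]
force: [0.5, 1.2, -0.4]
opening: 0.5
gripper_force: 0.3
```

```bash
python3 fs.py
```

```text
32.17 p [ 543.9 -110.9  153.1] F [ 0.5  1.2 -0.4] op 0.5 gf 0.26296311551050167
q [ 0.461  0.439 -0.255  2.204 -1.264  0.086  1.591] sum 2.729
X [-0.0974  0.995   0.02  ] Y [0.8648 0.0747 0.4966] Z [ 0.4926  0.0657 -0.8678]
face [28.  81.8 38.2]
edge face [27.9 82.8 -7.7] Z.xs,ys [-0.004  0.021  0.003]
F face [ 0.3  1.1 -0.6]
```

Call:
drive_tool([
  [0,-1.5,0],
  [0,-1.5,0],
  [0,-1.5,0],
  [0,-1.5,0],
  [0,-1.5,0],
  [0,0,0],
  [0,0,0],
  [0,0,0],
  [0,0,0],
  [0,0,0],
], fingers=[0,0,0,0,0,0,0,0,0,0], turn=[0,0,0,0,0,0,0,0,0,0])

```text
time_s: 33.0
eef_pos: [541.6, -111.9, 152.0]
orientation: [0.65, 0.714, 0.199, 0.169]
force: [9.2, -1.2, 0.7]
opening: 0.5
gripper_force: 3.9
```

```bash
python3 fs.py
```

```text
33.0 p [ 541.6 -111.9  152. ] F [ 9.2 -1.2  0.7] op 0.5 gf 3.902231528027187
q [ 0.542  0.45  -0.36   2.213 -1.297  0.037  1.635] sum 2.7
X [-0.0977  0.9951  0.0179] Y [0.861  0.0755 0.503 ] Z [ 0.4991  0.0646 -0.8641]
face [25.5 81.  38.4]
edge face [25.6 81.9 -7.5] Z.xs,ys [0.003 0.019 0.002]
F face [ 8.2 -2.  -3.9]
```

Call:
drive_tool([
  [0,4,0],
  [0,4,0],
  [0,4,-5],
  [0,0,-15],
  [0,0,-20],
  [0,0,-20],
  [0,0,-20],
  [0,0,-20],
  [0,0,-20],
  [0,0,-20],
], fingers=[0,0,0,0,0,0,0,0,0,0], turn=[0,0,0,0,0,0,0,0,0,0])

```text
time_s: 33.83
eef_pos: [476.9, -118.4, 276.4]
orientation: [0.651, 0.715, 0.197, 0.164]
force: [0.4, 0.9, 0.4]
opening: 0.5
gripper_force: 0.0
```

Run:
```python
import fs
from rig import eyes
import pickle,cv2,numpy as np
w=eyes.snapshot("wrist");pickle.dump((fs.s,w),open("w5.pkl","wb"))
from crop import crop
e=eyes.snapshot("side")["image"]
im=np.zeros((384,800,3),np.uint8);im[:,:512]=w["image"];im[:,512:]=crop(e,220,90,72,96,4)
im=np.vstack([im,np.zeros((216,800,3),np.uint8)]);im[384:,:288]=cv2.resize(e,(288,216));im[384:,288:576]=cv2.resize(eyes.snapshot("top")["image"],(288,216))
cv2.imwrite("pics/w5.png",im)
```

```text
33.83 p [ 476.9 -118.4  276.4] F [0.4 0.9 0.4] op 0.5 gf 0.0
q [ 0.079  0.132  0.309  2.175 -0.672  0.47   1.019] sum 2.777
X [-0.099   0.9948  0.0223] Y [0.8662 0.0751 0.4941] Z [ 0.4898  0.0682 -0.8691]
face [ 31.3  80.3 178.7]
edge face [ 31.   81.4 132.7] Z.xs,ys [-0.007  0.024  0.003]
F face [0.7 0.8 0.1]
```

View pics/w5.png

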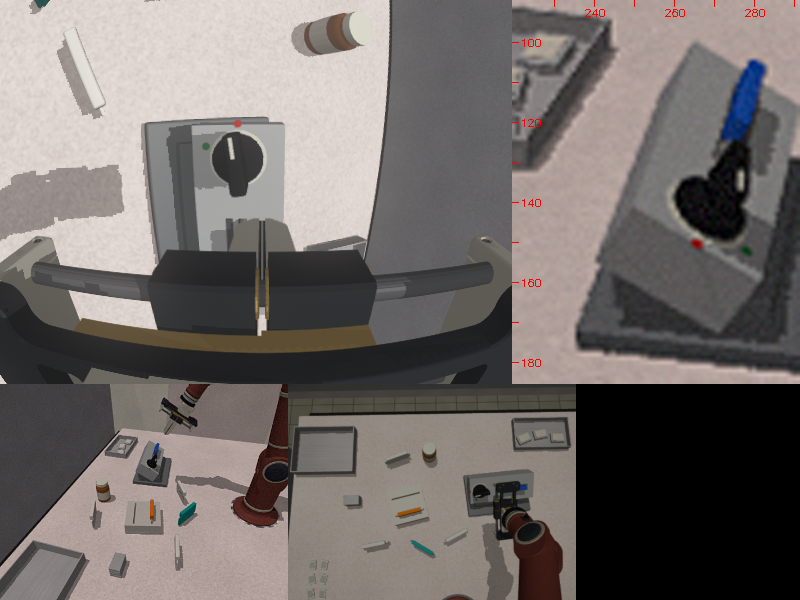

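The final view shows the blade in place, the orange blade, jar and moulds undisturbed, and the knob near the red mark. Its bar looks slightly slanted ((230,138) to (238,195)), so I'm measuring its angle.

Run:
```python
from wr import *
import cv2
for f,(x0,x1,y0,y1) in (("w5.pkl",(205,272,125,202)),("w1.pkl",(243,306,72,142)),("w3.pkl",(210,300,20,90))):
    s,w=pickle.load(open(f,"rb"));g=w["image"].mean(2)
    # white pointer stripe in black knob
    m=(w["image"].min(2)>120);sub=np.zeros_like(m);sub[y0:y1,x0:x1]=m[y0:y1,x0:x1]
    n,l,st_,cen=cv2.connectedComponentsWithStats(sub.astype(np.uint8))
    for i in range(1,n):
        if 12<st_[i,4]<150:
            v,u=np.where(l==i);P=np.array([onplane(s,w,(a,b),52)[:2] for a,b in zip(u,v)]);
            ev=np.linalg.eigh(np.cov(P.T));d=ev[1][:,1]*np.sign(ev[1][1,1]);print(f,st_[i].tolist(),"centre",P.mean(0).round(1),"angle",round(np.arctan2(-d[0],d[1]),3),"elong",np.sqrt(ev[0]).round(1))
```

```text
w5.pkl [227, 138, 8, 22, 96] centre [ -0.9 113.4] angle 0.128 elong [1.3 6.4]
w1.pkl [253, 81, 4, 19, 76] centre [  0.9 113.9] angle -0.01 elong [1.5 6.4]
w3.pkl [222, 33, 26, 11, 123] centre [-16.2 102.2] angle 1.207 elong [1.3 6.4]
```

Run:
```python
from plan import *
plan(face(38,71,100),0,5)
plan(face(38,71,42),0,5,start=face(38,71,100))
```

```text
row mm 15.9 [[-2.1, 1.1, 15.7], [-2.1, 1.1, 15.7], [-2.1, 1.1, 15.7], [-2.1, 1.1, 15.7], [-2.1, 1.1, 15.7]]  turn/row 0.0 endY [0.864 0.075 0.498]
row mm 11.6 [[-0.3, 0.0, 11.6], [-0.3, 0.0, 11.6], [-0.3, 0.0, 11.6], [-0.3, 0.0, 11.6], [-0.3, 0.0, 11.6]]  turn/row 0.0 endY [0.864 0.075 0.498]
```

Call:
drive_tool([
  [-2,1.5,15],
  [-2,1.5,17],
  [-2,1.5,17],
  [-2,1.5,17],
  [-2,1.5,16],
  [0,0,12],
  [0,0,12],
  [0,0,12],
  [0,0,10],
  [0,0,0],
], fingers=[0,0,0,0,0,0,0,0,0,0], turn=[0,0,0,0,0,0,0,0,0,0])

```text
time_s: 34.82
eef_pos: [548.2, -119.1, 165.6]
orientation: [0.652, 0.715, 0.196, 0.162]
force: [0.4, 0.9, -0.7]
opening: 0.3
gripper_force: 0.0
```

```bash
python3 fs.py
```

```text
34.82 p [ 548.2 -119.1  165.6] F [ 0.4  0.9 -0.7] op 0.3 gf 0.0
q [ 0.311  0.414 -0.024  2.172 -1.184  0.215  1.511] sum 2.801
X [-0.0985  0.9948  0.0246] Y [0.8677 0.0738 0.4916] Z [ 0.4872  0.0698 -0.8705]
face [37.3 73.2 47.3]
edge face [36.9 74.4  1.3] Z.xs,ys [-0.01   0.026  0.005]
F face [ 0.1  0.9 -0.8]
```

Call:
drive_tool([
  [0,-1.5,0],
  [0,-1.5,0],
  [0,-1.5,0],
  [0,-1.5,0],
  [0,-1.5,0],
  [0,-1.5,0],
  [0,-1.5,0],
  [0,-1.5,0],
  [0,0,0],
  [0,0,0],
], fingers=[0,0,0,0,0,0,0,0,0,0], turn=[0,0,0,0,0,0,0,0,0,0])

```text
time_s: 35.65
eef_pos: [538.9, -121.2, 163.4]
orientation: [0.651, 0.714, 0.197, 0.165]
force: [0.9, -0.1, 0.1]
opening: 0.3
gripper_force: 0.0
```

```bash
python3 fs.py
```

```text
35.65 p [ 538.9 -121.2  163.4] F [ 0.9 -0.1  0.1] op 0.3 gf 0.0
q [ 0.377  0.409 -0.099  2.199 -1.251  0.179  1.593] sum 2.787
X [-0.098   0.995   0.0207] Y [0.8647 0.0748 0.4968] Z [ 0.4927  0.0666 -0.8676]
face [28.1 72.  50.1]
edge face [27.9 73.   4.1] Z.xs,ys [-0.004  0.022  0.003]
F face [ 0.8 -0.1 -0.4]
```

Call:
drive_tool([
  [0,4,0],
  [0,2,4],
  [0,0,4],
  [0,0,4],
  [0,0,2],
  [0,0,0],
  [0,-2,0],
  [0,-2,0],
  [0,-2,0],
  [0,0,0],
], fingers=[0,0,0,0,0,0,0,0,0,0], turn=[0,0,0,0,0,0,0,0,0,0])

```text
time_s: 36.48
eef_pos: [545.9, -120.6, 151.4]
orientation: [0.651, 0.714, 0.197, 0.166]
force: [0.8, -0.3, -0.4]
opening: 1.0
gripper_force: 0.4
```

Call:
drive_tool([
  [0,-1.5,0],
  [0,-1.5,0],
  [0,-1.5,0],
  [0,-1.5,0],
  [0,-1.5,0],
  [0,0,0],
  [0,0,0],
  [0,0,0],
  [0,0,0],
  [0,0,0],
], fingers=[0,0,0,0,0,0,0,0,0,0], turn=[0,0,0,0,0,0,0,0,0,0])

```text
time_s: 37.32
eef_pos: [543.6, -121.5, 150.3]
orientation: [0.65, 0.714, 0.199, 0.169]
force: [8.4, 0.3, 2.1]
opening: 0.6
gripper_force: 4.0
```

```bash
python3 fs.py
```

```text
37.32 p [ 543.6 -121.5  150.3] F [8.4 0.3 2.1] op 0.6 gf 4.013635196806717
q [ 0.541  0.456 -0.33   2.203 -1.317  0.06   1.674] sum 2.719
X [-0.0982  0.995   0.0181] Y [0.8608 0.0758 0.5032] Z [ 0.4994  0.065  -0.864 ]
face [25.6 71.2 36.4]
edge face [25.8 72.1 -9.6] Z.xs,ys [0.004 0.02  0.002]
F face [ 8.3 -0.5 -2.4]
```

Call:
drive_tool([
  [0,-1.5,0],
  [0,-1.5,0],
  [0,-1.5,0],
  [0,-1.5,0],
  [0,-1.5,0],
  [0,-1.5,0],
  [0,0,0],
  [0,0,0],
  [0,0,0],
  [0,0,0],
], fingers=[0,0,0,0,0,0,0,0,0,0], turn=[0,0,0,0,0,0,0,0,0,0])

```text
time_s: 38.15
eef_pos: [543.0, -121.3, 150.7]
orientation: [0.648, 0.714, 0.203, 0.171]
force: [21.5, 0.8, -0.2]
opening: -0.1
gripper_force: 8.8
```

```bash
python3 fs.py
```

```text
38.15 p [ 543.  -121.3  150.7] F [21.5  0.8 -0.2] op -0.1 gf 8.77673125185538
q [ 0.618  0.468 -0.431  2.209 -1.361  0.016  1.731] sum 2.693
X [-0.1026  0.9946  0.0184] Y [0.8557 0.0788 0.5115] Z [ 0.5073  0.0682 -0.8591]
face [25.3 71.5 37. ]
edge face [25.9 72.5 -8.9] Z.xs,ys [ 0.013  0.022 -0.002]
F face [ 18.6  -1.1 -10.9]
```

Call:
drive_tool([
  [0,4,0],
  [0,4,0],
  [0,4,0],
  [0,4,-5],
  [0,0,-15],
  [0,0,-20],
  [0,0,-20],
  [0,0,-20],
  [0,0,-20],
  [0,0,0],
], fingers=[0,0,0,0,0,0,0,0,0,0], turn=[0,0,0,0,0,0,0,0,0,0])

```text
time_s: 38.98
eef_pos: [495.6, -127.6, 241.0]
orientation: [0.651, 0.714, 0.197, 0.166]
force: [-0.7, -0.1, -0.4]
opening: 0.6
gripper_force: 0.0
```

```bash
cat > ang.py <<'E'
from wr import *
import cv2,fs
from rig import eyes
from plan import face
w=eyes.snapshot("wrist");s=fs.s;pickle.dump((s,w),open("w6.pkl","wb"))
m=(w["image"].min(2)>120);m=m.astype(np.uint8)
n,l,st_,cen=cv2.connectedComponentsWithStats(m)
for i in range(1,n):
    if 12<st_[i,4]<250:
        v,u=np.where(l==i);P=np.array([onplane(s,w,(a,b),52)[:2] for a,b in zip(u,v)])
        if np.hypot(*(P.mean(0)-[1.5,95]))<33:
            ev=np.linalg.eigh(np.cov(P.T));d=ev[1][:,1]*np.sign(ev[1][1,1]);print(st_[i].tolist(),"centre",P.mean(0).round(1),"angle",round(np.arctan2(-d[0],d[1]),3),"elong",np.sqrt(ev[0]).round(1))
E
python3 ang.py
```

```text
38.98 p [ 495.6 -127.6  241. ] F [-0.7 -0.1 -0.4] op 0.6 gf 0.0
q [ 0.175  0.22   0.219  2.191 -0.851  0.395  1.212] sum 2.806
X [-0.0983  0.995   0.02  ] Y [0.8641 0.0754 0.4976] Z [ 0.4936  0.0662 -0.8672]
face [ 29.   69.5 139.2]
edge face [28.9 70.5 93.2] Z.xs,ys [-0.003  0.022  0.003]
F face [-0.8 -0.   0. ]
[224, 129, 8, 26, 127] centre [ -1.  113.7] angle 0.123 elong [1.3 6.4]
```

Run:
```python
from wr import *
import cv2
for f in ("w3.pkl","w4.pkl","w5.pkl","w6.pkl"):
    s,w=pickle.load(open(f,"rb"));im=w["image"].astype(int)
    m=(im[:,:,0]>im[:,:,2]+60)
    n,l,st_,cen=cv2.connectedComponentsWithStats(m.astype(np.uint8))
    if n<2: print(f,"none");continue
    i=1+np.argmax(st_[1:,4]);print(f,st_[i].tolist())
    rows=range(st_[i,1]+3,st_[i,1]+st_[i,3]-3,8)
    for r in rows:
        u=np.where(l[r]==i)[0]
        if len(u)>3:
            a=onplane(s,w,(u.min()-.5,r),36);b=onplane(s,w,(u.max()+.5,r),36);print("   row",r,"y",a[1],"x",a[0],b[0],"w",round(b[0]-a[0],1),"mid",round((a[0]+b[0])/2,1),"bright",im[r,u[len(u)//4]].tolist(),im[r,u[3*len(u)//4]].tolist())
    for k in (st_[i,1]-.5,st_[i,1]+st_[i,3]-.5): print("  end y@36",onplane(s,w,(cen[i][0],k),36))
```

```text
w3.pkl [246, 155, 32, 124, 3523]
   row 166 y -16.5 x -8.0 21.6 w 29.6 mid 6.8 bright [180, 103, 71] [176, 102, 72]
   row 174 y -24.3 x -9.1 21.6 w 30.7 mid 6.3 bright [183, 104, 70] [190, 107, 73]
   row 182 y -32.2 x -8.3 21.7 w 30.0 mid 6.7 bright [183, 104, 70] [190, 108, 74]
   row 190 y -40.3 x -8.5 21.7 w 30.2 mid 6.6 bright [184, 103, 70] [190, 107, 72]
   row 198 y -48.5 x -8.6 21.8 w 30.4 mid 6.6 bright [183, 103, 68] [189, 107, 71]
   row 206 y -56.8 x -8.8 21.9 w 30.7 mid 6.5 bright [183, 102, 67] [189, 105, 71]
   row 214 y -65.3 x -9.0 21.0 w 30.0 mid 6.0 bright [138, 80, 58] [139, 82, 59]
   row 222 y -73.9 x -9.2 21.1 w 30.3 mid 6.0 bright [137, 79, 56] [137, 79, 57]
   row 230 y -82.8 x -9.4 21.2 w 30.6 mid 5.9 bright [137, 79, 55] [137, 79, 56]
   row 238 y -91.8 x -8.6 21.3 w 29.9 mid 6.4 bright [136, 78, 53] [136, 78, 54]
   row 246 y -101.1 x -8.8 21.4 w 30.2 mid 6.3 bright [136, 77, 52] [136, 77, 52]
   row 254 y -110.7 x -9.1 20.5 w 29.6 mid 5.7 bright [135, 77, 51] [135, 76, 51]
   row 262 y -120.5 x -9.3 20.6 w 29.9 mid 5.6 bright [135, 76, 50] [135, 76, 50]
[... 706 characters left out ...]
 0.4 bright [181, 101, 66] [187, 105, 70]
   row 192 y -42.5 x -7.2 8.1 w 15.3 mid 0.4 bright [181, 100, 67] [187, 105, 70]
   row 200 y -49.3 x -7.3 8.2 w 15.5 mid 0.4 bright [180, 100, 66] [186, 104, 69]
   row 208 y -56.3 x -7.5 8.2 w 15.7 mid 0.3 bright [181, 100, 67] [186, 103, 68]
   row 216 y -63.4 x -7.6 7.4 w 15.0 mid -0.1 bright [180, 101, 67] [185, 103, 68]
   row 224 y -70.6 x -7.7 7.4 w 15.1 mid -0.1 bright [180, 100, 67] [185, 104, 68]
   row 232 y -78.0 x -7.0 7.4 w 14.4 mid 0.2 bright [181, 101, 67] [184, 103, 68]
   row 240 y -85.5 x -7.1 7.5 w 14.6 mid 0.2 bright [180, 100, 67] [184, 103, 69]
  end y@36 [ 0.6  5.5 36. ]
  end y@36 [  0.  -93.8  36. ]
w5.pkl none
w6.pkl none
```

Call:
drive_tool([
  [-15,-3,0],
  [-15,-3,0],
  [-15,-3,0],
  [-15,-3,0],
  [-15,-3,0],
  [-15,-3,0],
  [-15,-3,0],
  [-15,-3,0],
  [0,0,0],
  [0,0,0],
], fingers=[0.4,0.4,0.4,0.4,0.4,0.4,0.4,0.4,0.4,0.4], turn=[0,0,0,0,0,0,0,0,0,0])

```text
time_s: 39.87
eef_pos: [487.3, -248.1, 222.8]
orientation: [0.652, 0.714, 0.197, 0.163]
force: [0.1, 0.2, 0.3]
opening: 37.3
gripper_force: 0.0
```

```bash
cat > blade.py <<'E'
from wr import *
import cv2,sys
def meas(f):
    s,w=pickle.load(open(f,"rb"));im=w["image"].astype(int);m=(im[:,:,0]>im[:,:,2]+60)
    n,l,st_,cen=cv2.connectedComponentsWithStats(m.astype(np.uint8));i=1+np.argmax(st_[1:,4])
    g=im.mean(2);out=[]
    y0,y1=st_[i,1],st_[i,1]+st_[i,3]
    for r in range(y0+8,y1-8):
        u=np.where(l[r]==i)[0];a=onplane(s,w,(u.min()-.5,r),36);b=onplane(s,w,(u.max()+.5,r),36);out.append([a[1],(a[0]+b[0])/2,b[0]-a[0]])
    o=np.array(out);k=np.polyfit(o[:,0],o[:,1],1);print(f,"yaw",-k[0].round(4),"mid x@y-45",np.polyval(k,-45).round(2),"width",o[:,2].mean().round(2),"ends",[onplane(s,w,(cen[i][0],v-.5),36)[1] for v in (y0,y1)])
    T=np.array(w["T_tool_cam"]);Rt=R.from_quat(s["orientation"]).as_matrix();cam=np.array(s["eef_pos"])+Rt@T[:3,3]-c;print("  cam face",np.round([cam@xs,cam@ys,cam@zs],1))
    for r in (y0-12,y0-8): # slot profile beyond the back's end, and face edges
        row=g[r];e=np.abs(np.diff(row));idx=[int(t) for t in np.where(e>25)[0] if 150<t<350];print("  row",r,[(t,onplane(s,w,(t+.5,r))[0]) for t in idx])
if __name__=="__main__":
    for f in sys.argv[1:]: meas(f)
E
python3 ang.py; cp w6.pkl w7.pkl; python3 blade.py w4.pkl w7.pkl
```

```text
39.87 p [ 487.3 -248.1  222.8] F [0.1 0.2 0.3] op 37.3 gf 0.0
q [ 0.468  0.334  0.218  2.083 -0.934  0.55   1.524] sum 2.966
X [-0.0979  0.9949  0.0238] Y [0.8666 0.0735 0.4935] Z [ 0.4892  0.0689 -0.8694]
face [  3.4 -49.8 133. ]
edge face [  3.1 -48.7  87. ] Z.xs,ys [-0.007  0.025  0.005]
F face [0.3 0.2 0.2]
[254, 0, 7, 17, 88] centre [ -0.5 111.1] angle 0.135 elong [1.3 4.6]
w4.pkl yaw -0.0038 mid x@y-45 0.33 width 15.15 ends [np.float64(5.5), np.float64(-93.8)]
  cam face [  3.7  26.6 266.3]
  row 121 [(168, np.float64(-82.2)), (197, np.float64(-54.5)), (198, np.float64(-53.6)), (238, np.float64(-17.2)), (239, np.float64(-16.3)), (248, np.float64(-8.2)), (259, np.float64(1.6)), (260, np.float64(2.5)), (269, np.float64(10.5)), (270, np.float64(11.4))]
  row 125 [(168, np.float64(-82.3)), (198, np.float64(-53.7)), (239, np.float64(-16.3)), (259, np.float64(1.6)), (260, np.float64(2.4)), (269, np.float64(10.5)), (270, np.float64(11.4))]
w7.pkl yaw -0.0005 mid x@y-45 6.07 width 14.8 ends [np.float64(4.5), np.float64(-94.7)]
  cam face [  4.7  24.5 301.7]
  row 118 [(179, np.float64(-82.5)), (206, np.float64(-53.8)), (242, np.float64(-16.9)), (243, np.float64(-15.8)), (253, np.float64(-5.7)), (261, np.float64(2.3)), (265, np.float64(6.3)), (270, np.float64(11.4))]
  row 122 [(179, np.float64(-82.7)), (206, np.float64(-53.9)), (207, np.float64(-52.8)), (242, np.float64(-16.9)), (243, np.float64(-15.9)), (261, np.float64(2.3)), (265, np.float64(6.3))]
```

Run:
```python
from plan import *
plan(face(2,-46,40),0,8)
```

```text
row mm 11.6 [[0.0, -0.2, 11.6], [0.0, -0.2, 11.6], [0.0, -0.2, 11.6], [0.0, -0.2, 11.6], [0.0, -0.2, 11.6], [0.0, -0.2, 11.6], [0.0, -0.2, 11.6], [0.0, -0.2, 11.6]]  turn/row 0.0 endY [0.866 0.075 0.494]
```

Call:
drive_tool([
  [0.2,-0.2,8],
  [0.2,-0.2,12],
  [0.2,-0.2,14],
  [0.2,-0.2,14],
  [0.2,-0.2,14],
  [0.2,-0.2,12],
  [0.2,0,10],
  [0,0,8],
  [0,0,0],
  [0,0,0],
], fingers=[0.4,0.4,0.4,0.4,0.4,0.4,0.4,0.4,0.4,0.4], turn=[0,0,0,0,0,0,0,0,0,0])

```text
time_s: 40.75
eef_pos: [531.9, -239.4, 143.4]
orientation: [0.65, 0.715, 0.197, 0.163]
force: [-0.5, -0.3, 0.3]
opening: 37.3
gripper_force: 0.0
```

```bash
python3 fs.py
```

```text
40.75 p [ 531.9 -239.4  143.4] F [-0.5 -0.3  0.3] op 37.3 gf 0.0
q [ 0.529  0.501  0.045  2.095 -1.216  0.372  1.778] sum 2.968
X [-0.1008  0.9947  0.0227] Y [0.8658 0.0764 0.4945] Z [ 0.4901  0.0695 -0.8689]
face [  2.8 -45.1  41.5]
edge face [  2.5 -44.   -4.5] Z.xs,ys [-0.006  0.025  0.002]
F face [-0.3 -0.2  0.5]
```

Call:
drive_tool([
  [0,-0.4,5],
  [0,-0.4,5],
  [0,-0.4,5],
  [0,-0.4,5],
  [0,0,5],
  [0,0,5],
  [0,0,2],
  [0,0,0],
  [0,0,0],
  [0,0,0],
], fingers=[0.4,0.4,0.4,0.4,0.4,0.4,0.4,0.4,0.4,0.4], turn=[0,0,0,0,0,0,0,0,0,0])

```text
time_s: 41.58
eef_pos: [546.1, -239.1, 115.6]
orientation: [0.651, 0.715, 0.197, 0.165]
force: [0.0, -0.7, -0.1]
opening: 37.2
gripper_force: 0.0
```

```bash
python3 fs.py
```

```text
41.58 p [ 546.1 -239.1  115.6] F [ 0.  -0.7 -0.1] op 37.2 gf 0.0
q [ 0.596  0.564 -0.076  2.088 -1.312  0.284  1.876] sum 2.936
X [-0.0986  0.9949  0.0209] Y [0.8654 0.0753 0.4954] Z [ 0.4913  0.0669 -0.8684]
face [  1.2 -46.2  10.4]
edge face [  1.  -45.1 -35.6] Z.xs,ys [-0.005  0.023  0.003]
F face [-0.1 -0.7 -0.1]
```

Call:
drive_tool([
  [0,0,0],
  [0,0,0],
  [0,0,0],
  [0,0,0],
  [0,0,0],
  [0,0,0],
  [0,0,0],
  [0,0,0],
  [0,0,0],
  [0,0,0],
], fingers=[0,0,0,0,0,0,0,0,0,0], turn=[0,0,0,0,0,0,0,0,0,0], grip_force=20)

```text
time_s: 42.42
eef_pos: [546.5, -239.0, 115.9]
orientation: [0.651, 0.715, 0.197, 0.165]
force: [-0.8, 0.4, 5.3]
opening: 15.6
gripper_force: 20.0
```

```bash
python3 fs.py
```

```text
42.42 p [ 546.5 -239.   115.9] F [-0.8  0.4  5.3] op 15.6 gf 19.99955177307129
q [ 0.596  0.563 -0.076  2.087 -1.312  0.285  1.876] sum 2.935
X [-0.099   0.9949  0.0208] Y [0.8649 0.0756 0.4961] Z [ 0.492   0.0671 -0.868 ]
face [  1.7 -46.1  10.5]
edge face [  1.5 -45.  -35.5] Z.xs,ys [-0.004  0.023  0.003]
F face [2.  0.5 4.9]
```

Call:
drive_tool([
  [0,0,1],
  [0,0,1],
  [0,0,1],
  [0,0,0],
  [0,0,-1],
  [0,0,-1],
  [0,0,0],
  [0,0,0],
  [0,0,0],
  [0,0,0],
], fingers=[0,0,0,0,0,0,0,0.4,0.4,0.4], turn=[0,0,0,0,0,0,0,0,0,0])

```text
time_s: 43.25
eef_pos: [546.1, -238.8, 113.8]
orientation: [0.651, 0.715, 0.196, 0.164]
force: [0.3, 1.3, -0.5]
opening: 31.2
gripper_force: 0.0
```

Call:
drive_tool([
  [0,0,0],
  [0,0,0],
  [0,0,-5],
  [0,0,-14],
  [0,0,-18],
  [0,0,-20],
  [0,0,-20],
  [0,0,-20],
  [0,0,-20],
  [0,0,0],
], fingers=[0.4,0.4,0.4,0.4,0.4,0.4,0.4,0.4,0.4,0.4], turn=[0,0,0,0,0,0,0,0,0,0])

```text
time_s: 44.08
eef_pos: [488.6, -248.6, 219.5]
orientation: [0.651, 0.714, 0.196, 0.167]
force: [0.5, -0.1, 1.1]
opening: 37.4
gripper_force: 0.0
```

```bash
python3 ang.py; cp w6.pkl w8.pkl; python3 blade.py w8.pkl
```

```text
44.08 p [ 488.6 -248.6  219.5] F [ 0.5 -0.1  1.1] op 37.4 gf 0.0
q [ 0.503  0.336  0.169  2.091 -0.941  0.519  1.533] sum 2.947
X [-0.0964  0.9952  0.0168] Y [0.8637 0.0752 0.4984] Z [ 0.4947  0.0625 -0.8668]
face [  2.8 -50.4 129.4]
edge face [  2.7 -49.6  83.4] Z.xs,ys [-0.002  0.018  0.003]
F face [ 1.  -0.1  0.7]
[254, 0, 8, 14, 75] centre [ -0.7 109.7] angle 0.169 elong [1.3 3.8]
w8.pkl yaw -0.0057 mid x@y-45 5.38 width 15.24 ends [np.float64(5.3), np.float64(-94.5)]
  cam face [  3.   25.  297.7]
  row 116 [(177, np.float64(-83.3)), (205, np.float64(-53.9)), (206, np.float64(-52.9)), (242, np.float64(-16.5)), (243, np.float64(-15.5)), (251, np.float64(-7.6)), (252, np.float64(-6.6)), (254, np.float64(-4.6)), (261, np.float64(2.4)), (270, np.float64(11.3))]
  row 120 [(177, np.float64(-83.4)), (205, np.float64(-54.0)), (206, np.float64(-53.0)), (242, np.float64(-16.6)), (243, np.float64(-15.6)), (260, np.float64(1.4)), (261, np.float64(2.3)), (265, np.float64(6.3)), (270, np.float64(11.3))]
```

Call:
drive_tool([
  [0.5,0,10],
  [0.5,0,14],
  [0.5,0,16],
  [0.5,0,16],
  [0.5,0,16],
  [0.5,0,15],
  [0.5,0,12],
  [0.5,0,10],
  [0,0,5],
  [0,0,0],
], fingers=[0.4,0.4,0.4,0.4,0.4,0.4,0.4,0.4,0.4,0.4], turn=[0,0,0,0,0,0,0,0,0,0])

```text
time_s: 44.97
eef_pos: [544.5, -234.2, 115.2]
orientation: [0.651, 0.715, 0.197, 0.163]
force: [-0.6, 0.5, -0.9]
opening: 37.2
gripper_force: 0.0
```

```bash
python3 fs.py
```

```text
44.97 p [ 544.5 -234.2  115.2] F [-0.6  0.5 -0.9] op 37.2 gf 0.0
q [ 0.611  0.562 -0.107  2.095 -1.299  0.267  1.861] sum 2.923
X [-0.0994  0.9948  0.0241] Y [0.8666 0.0747 0.4933] Z [ 0.4889  0.0699 -0.8695]
face [  0.  -41.1  10.6]
edge face [ -0.3 -39.9 -35.4] Z.xs,ys [-0.008  0.026  0.004]
F face [-0.9  0.5 -0.5]
```

Call:
drive_tool([
  [-1,1.5,0],
  [-1,1.5,0],
  [-1,1.5,0],
  [-0.5,0.5,0],
  [0,0,0],
  [0,0,0],
  [0,0,0],
  [0,0,0],
  [0,0,0],
  [0,0,0],
], fingers=[0.4,0.4,0.4,0.4,0,0,0,0,0,0], turn=[0,0,0,0,0,0,0,0,0,0])

```text
time_s: 45.8
eef_pos: [548.0, -238.3, 119.0]
orientation: [0.651, 0.715, 0.196, 0.164]
force: [-4.3, 0.1, 1.6]
opening: 16.5
gripper_force: 19.7
```

```bash
python3 fs.py
```

```text
45.8 p [ 548.  -238.3  119. ] F [-4.3  0.1  1.6] op 16.5 gf 19.714621603488922
q [ 0.592  0.558 -0.077  2.081 -1.265  0.285  1.823] sum 2.924
X [-0.0982  0.9949  0.0215] Y [0.8665 0.0749 0.4935] Z [ 0.4894  0.0671 -0.8695]
face [  4.6 -45.5  12.4]
edge face [  4.3 -44.4 -33.6] Z.xs,ys [-0.007  0.023  0.003]
F face [-2.9  0.5  3.5]
```

Call:
drive_tool([
  [0,0,-1],
  [0,0,-1],
  [0,0,-1],
  [0,0,0],
  [0,0,0],
  [0,0,1],
  [0,0,1],
  [0,0,1],
  [0,0,1],
  [0,0,0],
], fingers=[0,0,0,0,0,0,0,0,0,0], turn=[0,0,0,0,0,0,0,0,0,0])

```text
time_s: 46.63
eef_pos: [547.0, -238.3, 118.9]
orientation: [0.651, 0.714, 0.196, 0.164]
force: [-12.1, 0.8, 3.3]
opening: 16.2
gripper_force: 20.2
```

```bash
python3 fs.py
```

```text
46.63 p [ 547.  -238.3  118.9] F [-12.1   0.8   3.3] op 16.2 gf 20.23095667362213
q [ 0.597  0.558 -0.082  2.083 -1.265  0.283  1.825] sum 2.923
X [-0.0977  0.995   0.0218] Y [0.8667 0.0743 0.4933] Z [ 0.4892  0.067  -0.8696]
face [  3.7 -45.4  12.8]
edge face [  3.3 -44.4 -33.2] Z.xs,ys [-0.008  0.023  0.004]
F face [-8.7  1.9  8.8]
```

Call:
drive_tool([
  [0,-1.2,0],
  [0,-1.2,0],
  [0,-1,0],
  [0,0,0],
  [0,0,1.2],
  [0,0,1.2],
  [0,0,1.2],
  [0,0,0],
  [0,0,0],
  [0,0,0],
], fingers=[0,0,0,0,0,0,0,0,0,0], turn=[0,0,0,0,0,0,0,0,0,0])

```text
time_s: 47.47
eef_pos: [547.3, -238.9, 117.6]
orientation: [0.651, 0.714, 0.197, 0.166]
force: [-18.6, 2.0, 21.5]
opening: 16.5
gripper_force: 20.3
```

```bash
python3 fs.py
```

```text
47.47 p [ 547.3 -238.9  117.6] F [-18.6   2.   21.5] op 16.5 gf 20.277304351329803
q [ 0.622  0.562 -0.117  2.086 -1.286  0.263  1.851] sum 2.911
X [-0.0979  0.995   0.0193] Y [0.8637 0.0753 0.4984] Z [ 0.4944  0.0655 -0.8668]
face [  3.3 -46.   11.5]
edge face [  3.2 -45.1 -34.4] Z.xs,ys [-0.002  0.021  0.003]
F face [-5.2  3.6 27.8]
```

Call:
drive_tool([
  [0,-1,-1],
  [0,-1,-1],
  [0,0,-0.5],
  [0,0,0],
  [0,0,0],
  [0,0,0],
  [0,0,0],
  [0,0,0],
  [0,0,-4],
  [0,0,-10],
], fingers=[0,0,0,0,0.4,0.4,0.4,0.4,0.4,0.4], turn=[0,0,0,0,0,0,0,0,0,0])

```text
time_s: 48.3
eef_pos: [539.1, -238.8, 126.7]
orientation: [0.651, 0.715, 0.197, 0.163]
force: [-0.1, -0.0, 0.0]
opening: 37.0
gripper_force: 0.0
```

Call:
drive_tool([
  [0,0,-18],
  [0,0,-20],
  [0,0,-22],
  [0,0,-22],
  [0,0,-22],
  [0,0,-20],
  [0,0,-15],
  [0,0,-10],
  [0,0,0],
  [0,0,0],
], fingers=[0.4,0.4,0.4,0.4,0.4,0.4,0.4,0.4,0.4,0.4], turn=[0,0,0,0,0,0,0,0,0,0])

```text
time_s: 49.13
eef_pos: [465.9, -249.2, 256.9]
orientation: [0.651, 0.715, 0.197, 0.165]
force: [0.8, 0.2, 0.0]
opening: 37.5
gripper_force: 0.0
```

```bash
python3 ang.py; cp w6.pkl w9.pkl; python3 blade.py w9.pkl
```

```text
49.13 p [ 465.9 -249.2  256.9] F [0.8 0.2 0. ] op 37.5 gf 0.0
q [ 0.502  0.258  0.207  2.072 -0.814  0.605  1.421] sum 2.935
X [-0.0992  0.9948  0.0209] Y [0.8652 0.0759 0.4957] Z [ 0.4916  0.0673 -0.8682]
face [  1.9 -49.  173.1]
edge face [  1.7 -47.9 127.2] Z.xs,ys [-0.005  0.023  0.002]
F face [ 0.7  0.1 -0.4]
[255, 9, 8, 21, 96] centre [ -1.5 113.8] angle 0.149 elong [1.3 6.4]
w9.pkl yaw -0.0069 mid x@y-45 4.19 width 15.08 ends [np.float64(5.1), np.float64(-94.0)]
  cam face [  2.6  25.6 341.8]
  row 115 [(157, np.float64(-122.8)), (161, np.float64(-117.7)), (213, np.float64(-54.4)), (214, np.float64(-53.3)), (245, np.float64(-17.5)), (246, np.float64(-16.3)), (254, np.float64(-7.2)), (259, np.float64(-1.5)), (270, np.float64(11.0)), (310, np.float64(57.0))]
  row 119 [(157, np.float64(-123.0)), (161, np.float64(-117.9)), (188, np.float64(-84.3)), (213, np.float64(-54.5)), (214, np.float64(-53.3)), (246, np.float64(-16.4)), (254, np.float64(-7.2)), (261, np.float64(0.8)), (262, np.float64(1.9)), (265, np.float64(5.3)), (270, np.float64(11.0)), (310, np.float64(57.1))]
```

```bash
cat > sang.py <<'E'
import numpy as np,pickle,cv2
from rig import eyes
from plan import c,xs,ys,zs
def ang(p):
    R=np.array(p["R"]);t=np.array(p["t"]).ravel();o=-R.T@t
    ctr=c+1.5*xs+95*ys+52*zs
    uv=(np.array(p["mtx"])@(R@ctr+t));uv=uv[:2]/uv[2]
    im=p["image"].min(2).astype(float);x0,y0=int(uv[0])-25,int(uv[1])-25
    k=6;sub=cv2.resize(im[y0:y0+50,x0:x0+50],None,fx=k,fy=k,interpolation=cv2.INTER_CUBIC)
    n,l,st,cen=cv2.connectedComponentsWithStats((sub>75).astype(np.uint8))
    for i in range(1,n):
        if 100<st[i,4]<2500:
            v,u=np.where(l==i);P=[]
            for a,b in zip(u,v):
                d=R.T@np.linalg.solve(p["mtx"],[(a+.5)/k-.5+x0,(b+.5)/k-.5+y0,1]);X=o+d*((ctr-o)@zs)/(d@zs)-c;P.append([X@xs,X@ys])
            P=np.array(P);m=P.mean(0)
            if np.hypot(*(m-[1.5,95]))>34: continue
            ev=np.linalg.eigh(np.cov(P.T));d=ev[1][:,1]*np.sign(ev[1][1,1]);print(st[i].tolist(),"centre",m.round(1),"angle",round(np.arctan2(-d[0],d[1]),3),"elong",np.sqrt(ev[0]).round(1))
if __name__=="__main__":
    s,d=pickle.load(open("s0.pkl","rb"))
    for n in ("side","top"):
        print(n,"start");ang(d[n]);print(n,"now");ang(eyes.snapshot(n))
E
python3 sang.py
```

```text
side start
[146, 164, 16, 28, 276] centre [  1.  114.7] angle -0.043 elong [1.5 6.9]
side now
[152, 166, 12, 30, 269] centre [ -1.4 114.7] angle 0.12 elong [1.5 6.8]
top start
[77, 156, 55, 13, 484] centre [  0.3 114.2] angle 0.005 elong [1.1 5.5]
top now
[79, 161, 55, 19, 494] centre [ -2.7 113.9] angle 0.141 elong [1.1 5.8]
```

Call:
drive_tool([
  [0,0.2,12],
  [0,0.2,18],
  [0,0.2,20],
  [0,0.2,22],
  [0,0.2,22],
  [0,0.2,20],
  [0,0.2,18],
  [0,0.2,14],
  [0,0.2,10],
  [0,0,2],
], fingers=[0.4,0.4,0.4,0.4,0.4,0.4,0.4,0.4,0.4,0.4], turn=[0,0,0,0,0,0,0,0,0,0])

```text
time_s: 50.12
eef_pos: [544.9, -237.5, 117.6]
orientation: [0.651, 0.715, 0.197, 0.162]
force: [-0.2, 0.6, 0.4]
opening: 37.0
gripper_force: 0.0
```

Run:
```python
import fs
from plan import *
r=R.from_quat(fs.s["orientation"]);print(np.round(r.inv().apply(face(2.7,-46,10)-fs.s["eef_pos"]),1))
```

```text
50.12 p [ 544.9 -237.5  117.6] F [-0.2  0.6  0.4] op 37.0 gf 0.0
q [ 0.609  0.559 -0.096  2.087 -1.265  0.278  1.829] sum 2.924
X [-0.0998  0.9947  0.0248] Y [0.867  0.0747 0.4927] Z [ 0.4883  0.0707 -0.8698]
face [  1.3 -44.4  12.7]
edge face [  0.9 -43.2 -33.3] Z.xs,ys [-0.008  0.027  0.004]
F face [0.1 0.7 0.5]
[-1.7  1.5  2.6]
```

Call:
drive_tool([
  [-0.8,0.7,1.3],
  [-0.8,0.7,1.3],
  [0,0,0],
  [0,0,0],
  [0,0,0],
  [0,0,0],
  [0,0,0],
  [0,0,0],
  [0,0,0],
  [0,0,0],
], fingers=[0.4,0.4,0.4,0,0,0,0,0,0,0], turn=[0,0,0,0,0,0,0,0,0,0])

```text
time_s: 50.95
eef_pos: [546.7, -240.2, 118.7]
orientation: [0.651, 0.715, 0.196, 0.164]
force: [-3.8, -0.4, 2.9]
opening: 16.1
gripper_force: 19.8
```

Run:
```python
import fs
from sang import *
for n in ("side","top"): print(n);ang(eyes.snapshot(n))
```

```text
50.95 p [ 546.7 -240.2  118.7] F [-3.8 -0.4  2.9] op 16.1 gf 19.844945669174194
q [ 0.607  0.559 -0.091  2.082 -1.262  0.28   1.827] sum 2.921
X [-0.0983  0.9949  0.0211] Y [0.866  0.0751 0.4945] Z [ 0.4904  0.0669 -0.8689]
face [  3.2 -47.2  12.8]
edge face [  2.9 -46.2 -33.2] Z.xs,ys [-0.006  0.023  0.003]
F face [-1.8 -0.   4.4]
side
[152, 165, 12, 31, 278] centre [ -1.3 114.4] angle 0.116 elong [1.5 6.9]
top
[79, 160, 55, 20, 519] centre [ -2.7 113.8] angle 0.143 elong [1.1 5.8]
```

```bash
cat > tq.py <<'E'
import fs
from plan import *
m=R.from_quat(fs.s["orientation"]).as_matrix();print("torque tool axes",np.round(m.T@np.array(fs.s["ft_torque"]),3),"force tool",np.round(m.T@np.array(fs.s["force"]),1))
E
python3 tq.py
```

```text
51.05 p [ 546.8 -240.2  118.7] F [-5.7  1.   4.7] op 16.4 gf 19.86877351999283
q [ 0.607  0.559 -0.091  2.082 -1.262  0.28   1.827] sum 2.921
X [-0.0984  0.9949  0.0211] Y [0.8659 0.0752 0.4946] Z [ 0.4905  0.0669 -0.8689]
face [  3.3 -47.2  12.8]
edge face [  3.  -46.2 -33.2] Z.xs,ys [-0.006  0.023  0.003]
F face [-2.5  1.5  6.9]
torque tool axes [ 1.193  0.116 -0.041] force tool [ 1.6 -2.5 -6.8]
```

Call:
drive_tool([
  [0,-1,0],
  [0,-1,0],
  [0,0,0],
  [0,0,0],
  [0,0,0],
  [0,0,0],
  [0,0,0],
  [0,0,0],
  [0,0,0],
  [0,0,0],
], fingers=[0,0,0,0,0,0,0,0,0,0], turn=[0,0,0,0.02,0,-0.02,-0.02,0,0.02,0])

```text
time_s: 51.88
eef_pos: [546.0, -240.2, 118.1]
orientation: [0.651, 0.714, 0.197, 0.165]
force: [-5.8, 0.2, 5.1]
opening: 16.2
gripper_force: 19.9
```

Run:
```python
import tq
from sang import *
for n in ("side","top"): print(n);ang(eyes.snapshot(n))
```

```text
51.88 p [ 546.  -240.2  118.1] F [-5.8  0.2  5.1] op 16.2 gf 19.94522988796234
q [ 0.618  0.56  -0.105  2.084 -1.268  0.273  1.834] sum 2.918
X [-0.0977  0.995   0.0216] Y [0.8653 0.0742 0.4957] Z [ 0.4916  0.0671 -0.8682]
face [  2.2 -47.2  12.7]
edge face [  2.  -46.2 -33.3] Z.xs,ys [-0.005  0.023  0.004]
F face [-2.4  0.7  7.3]
torque tool axes [ 0.853  0.091 -0.001] force tool [ 0.9 -2.5 -7.3]
side
[152, 165, 12, 31, 290] centre [ -1.3 114.6] angle 0.104 elong [1.6 7. ]
top
[79, 160, 55, 20, 514] centre [ -2.7 113.9] angle 0.143 elong [1.1 5.8]
```

Call:
drive_tool([
  [0,0,-2],
  [0,0,-2],
  [0,0,-2],
  [0,0,-2],
  [0,0,0],
  [0,0,0],
  [0,0,2],
  [0,0,2],
  [0,0,2],
  [0,0,0],
], fingers=[0,0,0,0,0,0,0,0,0,0], turn=[0,0,0,0,0,0,0,0,0,0], grip_force=40)

```text
time_s: 52.82
eef_pos: [544.5, -240.4, 120.3]
orientation: [0.651, 0.714, 0.197, 0.165]
force: [-3.5, 1.0, 1.9]
opening: 15.4
gripper_force: 40.0
```

Run:
```python
import tq
from sang import *
for n in ("side","top"): print(n);ang(eyes.snapshot(n))
```

```text
52.82 p [ 544.5 -240.4  120.3] F [-3.5  1.   1.9] op 15.4 gf 39.99511957168579
q [ 0.619  0.555 -0.103  2.086 -1.258  0.276  1.827] sum 2.917
X [-0.0984  0.9949  0.021 ] Y [0.8651 0.0751 0.496 ] Z [ 0.4919  0.0669 -0.8681]
face [  2.  -47.3  15.3]
edge face [  1.8 -46.3 -30.7] Z.xs,ys [-0.005  0.022  0.003]
F face [-1.9  1.3  3.4]
torque tool axes [ 0.669  0.105 -0.023] force tool [ 1.4 -2.  -3.3]
side
[146, 165, 16, 27, 282] centre [  1.  114.9] angle -0.058 elong [1.5 6.9]
top
[77, 156, 55, 13, 519] centre [  0.2 114.2] angle 0.001 elong [1.2 5.5]
```

The small lift let the knob click fully home: it now reads about 0 rad, the same as at the start. Next I press the blade back down to the floor.

Call:
drive_tool([
  [0,-0.5,1],
  [0,0,1],
  [0,0,1],
  [0,0,1],
  [0,0,1],
  [0,0,1],
  [0,0,1],
  [0,0,0],
  [0,0,0],
  [0,0,0],
], fingers=[0,0,0,0,0,0,0,0,0,0], turn=[0,0,0,0,0,0,0,0,0,0])

```text
time_s: 53.75
eef_pos: [545.0, -240.9, 119.0]
orientation: [0.651, 0.714, 0.198, 0.167]
force: [-33.5, 4.3, 48.1]
opening: 15.7
gripper_force: 40.1
```

Run:
```python
import tq
from sang import *
for n in ("side","top"): print(n);ang(eyes.snapshot(n))
```

```text
53.75 p [ 545.  -240.9  119. ] F [-33.5   4.3  48.1] op 15.7 gf 40.06584942340851
q [ 0.638  0.559 -0.13   2.089 -1.276  0.259  1.848] sum 2.907
X [-0.0975  0.9951  0.0185] Y [0.8629 0.0752 0.4998] Z [ 0.4959  0.0647 -0.8659]
face [  1.8 -47.8  13.9]
edge face [  1.8 -46.9 -32.1] Z.xs,ys [-0.     0.02   0.003]
F face [-4.5  7.3 58.2]
torque tool axes [ 1.679  1.76  -0.092] force tool [  8.4  -4.6 -58. ]
side
[146, 164, 16, 28, 286] centre [  1.1 114.9] angle -0.045 elong [1.5 6.9]
top
[77, 156, 55, 13, 511] centre [  0.3 114.3] angle 0.001 elong [1.1 5.5]
```

Call:
drive_tool([
  [0,0,-1.2],
  [0,0,-1.2],
  [0,0,-1.2],
  [0,0,-1.2],
  [0,0,0],
  [0,0,0],
  [0,0,0],
  [0,0,0],
  [0,0,0],
  [0,0,-2],
], fingers=[0,0,0,0,0,0.4,0.4,0.4,0.4,0.4], turn=[0,0,0,0,0,0,0,0,0,0])

```text
time_s: 54.68
eef_pos: [544.8, -240.1, 118.8]
orientation: [0.651, 0.715, 0.197, 0.164]
force: [0.7, 0.6, -0.6]
opening: 36.9
gripper_force: 0.0
```

Call:
drive_tool([
  [0,0,-8],
  [0,0,-15],
  [0,0,-20],
  [0,0,-20],
  [0,0,-20],
  [0,0,-15],
  [0,0,0],
  [0,0,0],
  [0,0,0],
  [0,0,0],
], fingers=[0.4,0.4,0.4,0.4,0.4,0.4,0.4,0.4,0.4,0.4], turn=[0,0,0,0,0,0,0,0,0,0])

```text
time_s: 55.52
eef_pos: [496.5, -246.1, 203.1]
orientation: [0.651, 0.715, 0.197, 0.163]
force: [-0.1, 0.1, -0.8]
opening: 37.1
gripper_force: 0.0
```

```bash
python3 ang.py; cp w6.pkl w10.pkl; python3 blade.py w4.pkl w10.pkl
python3 - <<'E'
from sang import *
from crop import crop
p=eyes.snapshot("side");ang(p);print("top");ang(eyes.snapshot("top"))
def blob(c):
    c=c.astype(int);m=(c[:,:,0]>c[:,:,2]+50)&(c[:,:,0]>c[:,:,1]+30);n,l,st,cen=cv2.connectedComponentsWithStats(m.astype(np.uint8));i=1+np.argmax(st[1:,4]);v,u=np.where(l==i)
    return st[i].tolist(),cen[i].round(2),"top rows@",[int(v[u==t].min()) for t in (232,240,246) if (u==t).any()],[int(v[u==t].max()) for t in (225,232,240) if (u==t).any()]
now=crop(p["image"],220,90,72,96,4);cv2.imwrite("pics/sidenow.png",now)
print("w4",blob(cv2.imread("pics/w4.png")[:,512:]));print("w5",blob(cv2.imread("pics/w5.png")[:384,512:]));print("now",blob(now))
E
```

```text
55.52 p [ 496.5 -246.1  203.1] F [-0.1  0.1 -0.8] op 37.1 gf 0.0
q [ 0.536  0.37   0.109  2.093 -0.964  0.482  1.552] sum 2.944
X [-0.0999  0.9947  0.0227] Y [0.8661 0.0757 0.4942] Z [ 0.4899  0.069  -0.8691]
face [  1.6 -48.7 111.2]
edge face [  1.3 -47.5  65.2] Z.xs,ys [-0.007  0.025  0.003]
F face [-0.5  0.2 -0.7]
[259, 0, 6, 10, 51] centre [  1.5 107.6] angle -0.026 elong [1.1 2.5]
w4.pkl yaw -0.0038 mid x@y-45 0.33 width 15.15 ends [np.float64(5.5), np.float64(-93.8)]
  cam face [  3.7  26.6 266.3]
  row 121 [(168, np.float64(-82.2)), (197, np.float64(-54.5)), (198, np.float64(-53.6)), (238, np.float64(-17.2)), (239, np.float64(-16.3)), (248, np.float64(-8.2)), (259, np.float64(1.6)), (260, np.float64(2.5)), (269, np.float64(10.5)), (270, np.float64(11.4))]
  row 125 [(168, np.float64(-82.3)), (198, np.float64(-53.7)), (239, np.float64(-16.3)), (259, np.float64(1.6)), (260, np.float64(2.4)), (269, np.float64(10.5)), (270, np.float64(11.4))]
w10.pkl yaw 0.0052 mid x@y-45 1.78 width 15.18 ends [np.float64(4.8), np.float64(-95.8)]
  cam face [  2.6  25.6 279.9]
  row 121 [(174, np.
[... 154 characters left out ...]
.float64(3.5)), (272, np.float64(10.9))]
  row 125 [(174, np.float64(-83.4)), (203, np.float64(-54.4)), (204, np.float64(-53.5)), (242, np.float64(-17.2)), (243, np.float64(-16.2)), (253, np.float64(-6.9)), (264, np.float64(3.5)), (272, np.float64(11.0))]
[146, 164, 16, 28, 280] centre [  1.  114.8] angle -0.043 elong [1.5 7. ]
top
[77, 156, 55, 13, 493] centre [  0.3 114.3] angle 0.001 elong [1.1 5.5]
w4 ([215, 63, 43, 84, 1869], array([236.67, 105.12]), 'top rows@', [81, 70, 63], [145, 144, 130])
w5 ([210, 60, 43, 80, 1763], array([231.63, 101.33]), 'top rows@', [70, 60, 62], [139, 131, 113])
now ([215, 60, 43, 82, 1844], array([236.41, 101.94]), 'top rows@', [77, 66, 60], [140, 139, 128])
```

```bash
python3 -c "
from rig import workorder
print(workorder.job_done())"
```

```text
the job is handed in; nothing more can be done
None
```

I handed the job in at about 55.5 s of the 72 s: the blue blade is in the holder's slot, the knob reads about 0 rad (locked), and nothing is gripped. The blade is home to within about 1 mm by the last pictures. The first lock pushes left the knob about 0.13 rad short, so the final click came while I held and slightly lifted the blade, which I then pressed back down and released. During the tilt and lock moves joints 4–6 ran at their listed range limits, reading up to about 0.003 rad past them. The orange blade, jar and moulds looked undisturbed in the last pictures I viewed.

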